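Press the shard mosaic

ROBOT

A 6-joint arm with a two-finger parallel gripper is mounted at the origin on the work surface. World frame = base frame: x ahead of the robot, y to its left, z up, the work surface at z = 0. Lengths are in m, angles in rad, forces in N, time in s.
With the tool pointing down it reaches from about 0.35 to 0.85 m from the base axis. Payload 8.1 kg.
Tool frame: the origin (TCP) lies at the very end of the fingers, on their centre line; the grasp point (between the pads) lies robot.hold_point_z behind it (robot.hold_point_z is the distance from the TCP to the grasp point, in m); z points along the fingers, y is the direction in which the jaws open and shut (so a half turn about z gives the same grasp; the last joint's range is limited). The gripper opens to 93 mm and grips with 3 to 60 N. Pads are 15 mm wide; open, the fingers measure 128 mm over their backs; the gripper's body (75 mm by 188 mm) begins 65 mm behind the grasp point.
Start: joints at [-1.379, 0.13, 1.488, -0, 1.523, -0.085], TCP at [0.164, -0.577, 0.219] pointing down, gripper open.
Joint ranges: [-2.96, 2.96], [-0.89, 2.26], [0.02, 2.5], [-1.34, 4.48], [0, 2.73], [-2.66, 2.66]. Speed limits (rad/s): [2.39, 2.39, 2.79, 3.14, 3.14, 3.14].

INTERFACE

Orientations are given as a rotation vector (axis times angle).
In Python, from plant import robot, cams gives the robot as it stands. The module is installed in compiled form; this text tells all that it offers.
- The arm moves only by the tool step_arm, never from a script. Its argument "deltas" is a list of rows, each an object with "offset": the shift along the tool's x, y, z in cm, a list of three; "roll": the turn about the tool's z in rad. In form: [{"offset": [x, y, z], "roll": roll}, ...]. A call has 1 to 12 rows; each row shifts and turns the commanded pose from where the row before left it, along the tool's axes as they then stand; what a row does not reach is not made up. A row lasts 1/8 s, in which the tool goes at most 62.5 mm and 10.7 degrees, less where a joint would pass 70% of its speed; a pose out of reach is approached as far as the arm can. A call with a gripper value outside its range is refused whole. "fingers" is the finger opening in cm, from 0 to 9.3, set as the call begins (left out, the last holds). The fingers move at their own pace and stop on an object; "grip_force" is the grip in N (left out, the last holds). Time passes only in rows, so rows that do not move let the fingers close. It gives the time, the measured TCP pose, the force and the opening at its end, in the units of the state.
- robot.read_state(): the state, without advancing time (a new reading comes with each control period).
- cams.read_camera(name): name is "scene" or "side" or "wrist"; returns a dict with "pixels" (420x560x3 uint8, red, green, blue), "fx", "fy", "cx", "cy" (pixels), "extrinsics" (4x4, takes a point from world to camera coordinates). Camera axes: x right, y down, z forward; pixel columns grow to the right and rows downward; lengths in m; the calibration is good to about 2 mm. A picture is of the moment at which its call begins. There is no depth.
- robot.close_job(): hands the job in, once; it reports no verdict.
Trained networks look in a picture, given as the dict that the camera call returned (one of the last four; its "shot" number tells which), for a name from the list of things; names that differ only in an ending like _2 or _b are one class to them, and where a whole thing is asked for, a point or a joint stands for the part that bears it (a point fixed in the world has none). Each returns a list of dicts, best first, with "score" (0 to 1); they miss things now and then, are a little off and sometimes report something else, mostly with a low value. They report only what shows in the picture. A call takes as long as a camera call. They do not tell look-alikes from the thing itself.
- cams.boxes_of(picture, thing): "xy" ([column, row] in pixels, amid what is visible of it).
- cams.silhouettes(picture, thing): "mask" (420x560 bool, what is visible of it) and "xy" ([column, row] in pixels, amid what is visible of it).
- cams.pinpoint(picture, thing): "xy" ([column, row] in pixels: a listed point, or the origin of a listed thing).
The state is a dict: "t": time; "q": joint angles; "dq": joint speeds; "joint_torque": joint torques, N m; "tool_pos": TCP position; "orientation": TCP orientation; "force": force on the tool from outside, world axes, zero at the start; "wrist_torque": the same for the moment, N m; "opening": finger opening in m.
Only numpy, scipy, OpenCV 4.12 (cv2) and the standard library are available. Lean on these libraries where they do the work, as an engineer would, in place of code of your own. Each camera call takes 0.05 s, during which the arm holds its last target. There are 200 camera calls.

TASK

The round mosaic of record shards in the gluing jig has to be pressed flat while its glue sets. Lift the pail of offcuts off it by its bail and stand it on the cork mat, then carry the pressing plate over by its handle and lower it over both guide pins until it lies flat on the mosaic, and then carry the two iron weights over by their handles and set one squarely on each green felt pad of the plate. Put the plate and weights down gently, keep the pail upright, and leave the other things on the table where they are.

Things in the scene. Friction and masses are not known exactly. Their poses are not given: they have to be found in the camera images.
- jig: gluing jig, fixed; its place and yaw vary. Wooden board 230 (its x) x 170 (y) x 18 mm; on its middle, held by low cleats, a grey panel 130 x 130 mm with the round mosaic of black shards and orange label, 120 mm diameter, flat top 31 mm above the table. Two steel guide pins stand on its x axis, 85 mm either side of the middle. Origin: centre of the board's underside, on the table; z up.
- pin_a (a point): top of the fixed guide pin on the jig's +x side, 66 mm above the table. The pin has 10 mm diameter up to 57 mm above the table, then tapers to a 4 mm blunt nose. Axes as the jig's.
- pin_b (a point): top of the like guide pin on the jig's -x side, 66 mm above the table, 170 mm from the other
- plate: pressing plate, loose, lying flat on the table: plywood 200 (its x) x 150 (y) x 12 mm, about 0.35 kg, balanced about its middle, with two through holes on its x axis, a steel bridge handle along x in the middle and a green felt pad on each side of the handle. It may go on either way round. Origin: centre of the underside; z up. When home its underside is 31 mm above the table.
- plate_grip (a point): centre of the bar of the plate's handle, 50 mm above the plate's underside: square bar 12 x 12 mm along the plate's x, 110 mm long on a 12 mm leg at each end, 86 mm clear between the legs, 32 mm free under the bar
- hole_a (a point): lower mouth of the plate's through hole on its +x side, 15 mm diameter, 85 mm from the middle; axes as the plate's
- hole_b (a point): lower mouth of the like hole on the plate's -x side, 170 mm from the other
- pad_a (a point): centre of the felt pad on the plate's +y side, on the upper face (12 mm above the underside), 47 mm from the handle's centre line: 96 (x) x 52 (y) mm, flush; axes as the plate's
- pad_b (a point): the like felt pad on the plate's -y side
- weight_1: cast-iron weight, loose, 0.65 to 0.86 kg: dark block 90 (its x) x 50 (y) x 24 mm; steel bridge handle along its x: square bar 12 x 12 mm, 80 mm long, centre 62 mm above the underside, on a 12 mm leg at each end (56 mm clear between, 32 mm free under the bar). Origin: centre of the underside; z up. Either weight may go on either pad, its long side along the plate's handle.
- weight_2: the second weight, just like the first
- pail: small metal pail of black shards, loose, on the mosaic at the start, 0.3 to 0.52 kg: 68 mm diameter at the foot, 90 mm at the rim, 85 mm high. Its stiff bail stands upright along the pail's y axis, 92 mm wide at the rim, with a level wooden sleeve on top, 14 mm diameter, 46 mm long (along y), centre 130 mm above the underside. Origin: centre of the underside; z up.
- mat: round cork mat, fixed flat on the table, 120 mm diameter, 4 mm thick, where the pail is to stand. Origin: centre of its underside, on the table.
- mug: bystander: blue mug, 76 mm diameter, 85 mm high, handle at its +y side, loose; origin at the centre of its underside
- glue: bystander: white glue bottle, 62 mm diameter, 180 mm high, loose; origin at the centre of its underside
- varnish: bystander: varnish can, 86 mm diameter, 110 mm high, loose; origin at the centre of its underside
- brushes: bystander: glass jar of brushes, loose, standing among the task's things: jar 72 mm diameter, 100 mm high, the brushes stand up to 210 mm high and lean out no farther than the jar; origin at the centre of its underside
- shard: bystander: big flat black shard of a record, about 85 x 130 mm, 4 mm thick, loose; origin at its underside
- brayer: bystander: roller with a wooden handle, about 180 mm long, 110 mm wide, 38 mm high, loose; origin at the underside near the middle
There are look-alikes about, which are no part of the job. What is shaped like the weight_2 but turquoise is not meant. Several things have the shape of the mat; the one meant has the colours described above.

How it is judged:
By the outcome, as a careful person would: the job done as asked, in the order asked, and still so for the second after the job is handed in, with the robot touching nothing.
It also fails if it takes over 72 s, if anything falls off the work surface, if the arm or the gripper's body presses on something with over 40 N, if the wrist force passes 120 N, or if a joint passes its speed limit or range.

## Working session

There is one attempt and no reset: what is moved stays moved. The work goes in short steps, Python scripts to look and compute and a tool call to move; the robot and the scene stay as the last step left them, time stands still between calls to the robot, and variables do not carry over. Pictures are saved under pics/ and viewed, about 8 in all and at most 12, crops included, and the job is handed in when it is done.

Besides the shell and the picture viewer there is one more tool, called after ">>>" as name(argument=value, ...) on one line, values as JSON. step_arm: Moves the arm, as the interface text tells. Its arguments: {"type":"object","properties":{"deltas":{"type":"array"},"fingers":{"type":"number"},"grip_force":{"type":"number"}},"required":["deltas"]}

```bash
mkdir -p pics; cat > h.py <<'E'
import numpy as np, cv2
from plant import robot, cams
from scipy.spatial.transform import Rotation as R
def ray(p,xy):
    E=np.array(p["extrinsics"]);Rm=E[:3,:3];t=E[:3,3]
    d=Rm.T@np.array([(xy[0]-p["cx"])/p["fx"],(xy[1]-p["cy"])/p["fy"],1]);return -Rm.T@t,d
def at(p,xy,z):
    o,d=ray(p,xy);return (o+d*(z-o[2])/d[2])
def proj(p,X):
    E=np.array(p["extrinsics"]);c=E[:3,:3]@np.array(X)+E[:3,3];return [p["fx"]*c[0]/c[2]+p["cx"],p["fy"]*c[1]/c[2]+p["cy"]]
def tri(obs):
    A=np.zeros((3,3));b=np.zeros(3)
    for p,xy in obs:
        o,d=ray(p,xy);d=d/np.linalg.norm(d);M=np.eye(3)-np.outer(d,d);A+=M;b+=M@o
    return np.linalg.solve(A,b)
def save(p,n): cv2.imwrite("pics/"+n,p["pixels"][:,:,::-1])
E
python3 - <<'E'
from h import *
np.set_printoptions(precision=3,suppress=True)
s=robot.read_state();print(s,robot.hold_point_z)
P={n:cams.read_camera(n) for n in("scene","side","wrist")}
Z=dict(jig=.0,pin_a=.066,plate=.0,plate_grip=.05,hole_a=0,pad_a=.012,weight_1=0,pail=.031,mat=0,mug=0,glue=0,varnish=0,brushes=0,shard=0,brayer=0)
for n,p in P.items():
    o,d=ray(p,(280,210));print(n,o,d/np.linalg.norm(d))
    for k,z in Z.items():
        print(k,[(round(r["score"],2),np.round(r["xy"]).astype(int).tolist(),at(p,r["xy"],z)[:2].round(3).tolist()) for r in cams.pinpoint(p,k) if r["score"]>.2])
cv2.imwrite("pics/a.png",cv2.resize(np.vstack([P["scene"]["pixels"],P["side"]["pixels"]])[:,:,::-1],None,fx=.71,fy=.71)) 
save(P["scene"],"scene.png");save(P["side"],"side.png")
E
```

```text
{'t': 0.0, 'q': array([-1.379,  0.131,  1.489, -0.   ,  1.523, -0.085]), 'dq': array([ 0.001,  0.001,  0.   , -0.001, -0.   ,  0.001]), 'joint_torque': array([ -0.   , -55.983, -49.176,   0.077,   0.035,  -0.   ]), 'tool_pos': array([ 0.164, -0.577,  0.218]), 'orientation': array([-3.11 , -0.433,  0.   ]), 'force': array([-0.179,  0.165, -0.809]), 'wrist_torque': array([0.084, 0.042, 0.07 ]), 'opening': 0.09301614790141081} 0.0188
scene [1.822 0.155 1.014] [-0.805 -0.106 -0.584]
jig [(0.81, [251, 231], [0.558, -0.116]), (0.34, [318, 226], [0.508, 0.113])]
pin_a [(0.83, [254, 198], [0.448, -0.121]), (0.67, [236, 227], [0.625, -0.149])]
plate [(0.81, [326, 228], [0.519, 0.144]), (0.59, [258, 197], [0.348, -0.125])]
plate_grip [(0.64, [329, 218], [0.524, 0.152])]
hole_a [(0.8, [322, 245], [0.61, 0.135]), (0.66, [329, 218], [0.454, 0.15]), (0.63, [390, 244], [0.584, 0.358])]
pad_a [(0.83, [341, 231], [0.542, 0.194]), (0.57, [317, 229], [0.538, 0.111]), (0.47, [151, 208], [0.473, -0.503])]
weight_1 [(0.85, [206, 182], [0.262, -0.348]), (0.67, [387, 241], [0.57, 0.349]), (0.63, [191, 202],
[... 1143 characters left out ...]
1, [235, 165], [0.428, 0.367]), (0.54, [194, 167], [0.279, 0.382])]
mug [(0.7, [354, 211], [0.769, 0.003]), (0.67, [296, 349], [0.455, -0.516])]
glue [(0.88, [374, 247], [0.77, -0.184])]
varnish [(0.74, [331, 176], [0.759, 0.228])]
brushes [(0.65, [333, 304], [0.584, -0.392]), (0.29, [288, 234], [0.533, -0.076])]
shard [(0.71, [260, 147], [0.544, 0.495]), (0.3, [269, 194], [0.516, 0.156])]
brayer [(0.68, [271, 197], [0.522, 0.136]), (0.66, [295, 352], [0.451, -0.525])]
wrist [ 0.236 -0.557  0.384] [-0.267 -0.075 -0.961]
jig []
pin_a []
plate []
plate_grip []
hole_a []
pad_a []
weight_1 [(0.71, [112, 48], [0.262, -0.347])]
pail []
mat []
mug []
glue []
varnish []
brushes []
shard []
brayer []
```

View pics/scene.png

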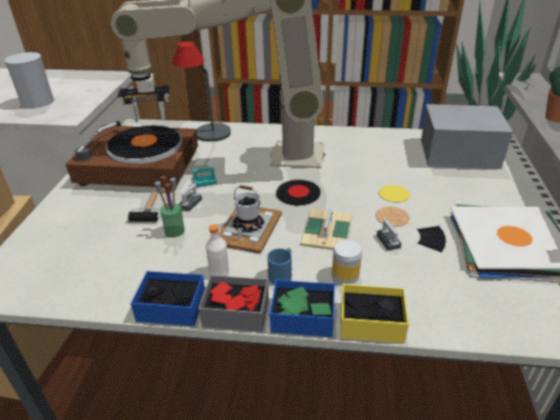

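View pics/side.png

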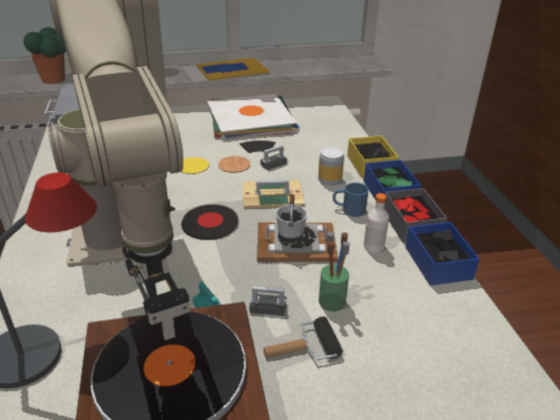

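The scene view shows the pail on the jig (247,208), the plate (327,228), dark weights at (388,238) and (191,202), and a turquoise look-alike at (204,176). The cork mat is the tan disc at (392,216), and the yellow disc at (394,193) is a decoy. The side view agrees. I'm going above the jig for a close look.

```bash
cat >> h.py <<'E'
def pose():
    s=robot.read_state();M=R.from_rotvec(s["orientation"]).as_matrix()
    return np.array(s["tool_pos"]),np.arctan2(M[1,0],M[0,0]),M
def go(xyz,th=None,step=.06,start=None):
    """print rows from start (or measured pose) to xyz, yaw th of tool x"""
    p,t=start if start is not None else pose()[:2]
    th=t if th is None else th
    xyz=np.array(xyz);d=xyz-p;r=(t-th+np.pi)%(2*np.pi)-np.pi
    n=max(1,int(np.ceil(max(np.linalg.norm(d)/step,abs(r)/.18))))
    out=[]
    for i in range(n):
        a=t-r*i/n;x=[np.cos(a),np.sin(a)];y=[np.sin(a),-np.cos(a)]
        out.append([round(100*v/n,1) for v in(d[:2]@x,d[:2]@y,-d[2])]+[round(r/n,3)])
    print("go",xyz.round(3),"th",round(th,3),"n",n,out if any(np.ptp(out,axis=0)>.05) else out[0])
    return xyz,th
E
python3 -c "
from h import *
s=go([.164,-.577,.32]);go([.52,-.13,.32],start=s)"
```

```text
go [ 0.164 -0.577  0.32 ] th 0.277 n 2 [np.float64(0.0), np.float64(-0.0), np.float64(-5.1), np.float64(0.0)]
go [ 0.52 -0.13  0.32] th 0.277 n 10 [np.float64(4.6), np.float64(-3.3), np.float64(-0.0), np.float64(0.0)]
```

>>> step_arm(deltas=[{"offset":[0,0,-5],"roll":0},{"offset":[0,0,-5],"roll":0},{"offset":[4.6,-3.3,0],"roll":0},{"offset":[4.6,-3.3,0],"roll":0},{"offset":[4.6,-3.3,0],"roll":0},{"offset":[4.6,-3.3,0],"roll":0},{"offset":[4.6,-3.3,0],"roll":0},{"offset":[4.6,-3.3,0],"roll":0},{"offset":[4.6,-3.3,0],"roll":0},{"offset":[4.6,-3.3,0],"roll":0},{"offset":[4.6,-3.3,0],"roll":0},{"offset":[4.6,-3.3,0],"roll":0}])

```text
t: 3.9
tool_pos: [0.5173, -0.1324, 0.3189]
orientation: [3.111, 0.433, 0.001]
force: [0.8, -0.7, 0.6]
opening: 0.0928
```

```bash
python3 - <<'E'
from h import *
np.set_printoptions(precision=3,suppress=True)
print(pose()[:2])
p=cams.read_camera("wrist");save(p,"w1.png")
for k,z in dict(jig=.0,pin_a=.066,pail=.031,plate_grip=.05,hole_a=0).items():
    print(k,[(round(r["score"],2),np.round(r["xy"]).astype(int).tolist(),at(p,r["xy"],z)[:2].round(3).tolist()) for r in cams.pinpoint(p,k) if r["score"]>.2])
E
```

```text
(array([ 0.517, -0.132,  0.319]), np.float64(0.2768335610770324))
jig [(0.7, [282, 156], [0.543, -0.13])]
pin_a [(0.67, [253, 213], [0.458, -0.109]), (0.61, [308, 99], [0.629, -0.14]), (0.45, [118, 62], [0.605, 0.107])]
pail [(0.87, [276, 167], [0.527, -0.124]), (0.27, [69, 102], [0.535, 0.184])]
plate_grip [(0.65, [84, 118], [0.522, 0.15])]
hole_a [(0.77, [93, 170], [0.437, 0.158]), (0.76, [119, 60], [0.611, 0.14]), (0.25, [390, 264], [0.413, -0.365])]
```

View pics/w1.png

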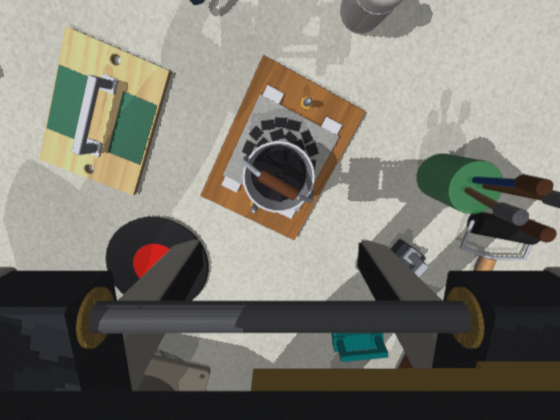

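The wrist view shows the pail's sleeve from (258,172) to (297,194), about (278,183) at the middle. The pins are at (308,100) and (254,209), and the plate handle's bar runs from (95,80) to (80,150).

```bash
python3 - <<'E'
from h import *
np.set_printoptions(precision=3,suppress=True)
p=cams.read_camera("wrist")
im=p["pixels"];crop=im[140:220,230:320];save(dict(pixels=cv2.resize(crop,None,fx=6,fy=6)),"c1.png")
hsv=cv2.cvtColor(im,cv2.COLOR_RGB2HSV);m=np.zeros(im.shape[:2],bool)
m[160:205,250:305]=True
m&=(im[:,:,0].astype(int)-im[:,:,2]>25)
n,l,st,c=cv2.connectedComponentsWithStats(m.astype(np.uint8));i=1+np.argmax(st[1:,4]);ys,xs=np.nonzero(l==i)
print(st[i],c[i]);P=np.c_[xs,ys].astype(float);u=np.linalg.svd(P-P.mean(0),full_matrices=False)[2][0]
t=(P-P.mean(0))@u;a,b=[at(p,P.mean(0)+u*x,.163) for x in(t.min(),t.max())];print(a,b,np.linalg.norm(a-b),(a+b)/2,np.arctan2(*(b-a)[1::-1]))
print("pail foot center",at(p,cams.pinpoint(p,"pail")[0]["xy"],.031))
for k,z in dict(pail=.116).items():
    for r in cams.silhouettes(p,k)[:1]:print(r["score"],r["xy"])
E
```

```text
[256 169  41  29 503] [275.986 183.207]
[ 0.532 -0.106  0.163] [ 0.521 -0.15   0.163] 0.04577566274464526 [ 0.526 -0.128  0.163] -1.8256060522293498
pail foot center [ 0.53  -0.128  0.031]
0.83 [278.0, 171.5]
```

View pics/c1.png

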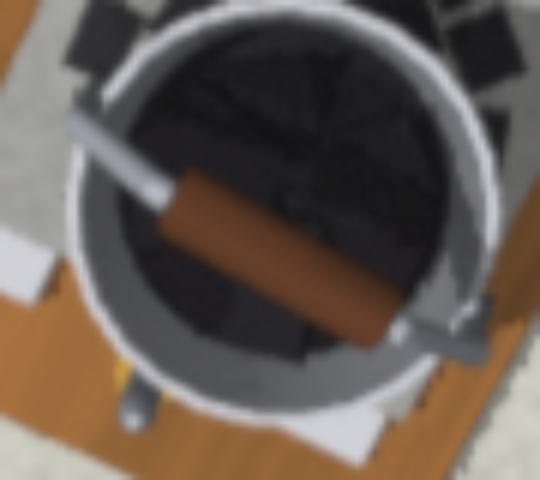

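```bash
python3 - <<'E'
from h import *
np.set_printoptions(precision=3,suppress=True)
for n,xy in(("scene",(392,216)),("side",(235,164))):
    p=cams.read_camera(n);im=p["pixels"];print(n,im[xy[1],xy[0]])
    f=np.zeros((422,562),np.uint8);cv2.floodFill(im.copy(),f,xy,255,(14,)*3,(14,)*3,4|(255<<8)|cv2.FLOODFILL_MASK_ONLY|cv2.FLOODFILL_FIXED_RANGE)
    cs=max(cv2.findContours(f[1:-1,1:-1],cv2.RETR_EXTERNAL,cv2.CHAIN_APPROX_NONE)[0],key=len)[:,0]
    g=np.array([at(p,c,.004)[:2] for c in cs]);print(g.min(0),g.max(0),(g.min(0)+g.max(0))/2)
s=go([.527,-.128,.2],1.316);go([.527,-.128,.142],1.316,start=s)
E
```

```text
scene [201 162 122]
[0.373 0.319] [0.482 0.432] [0.428 0.375]
side [193 142 103]
[0.369 0.324] [0.483 0.427] [0.426 0.375]
go [ 0.527 -0.128  0.2  ] th 1.316 n 6 [[np.float64(0.2), np.float64(-0.1), np.float64(2.0), np.float64(-0.173)], [np.float64(0.2), np.float64(-0.0), np.float64(2.0), np.float64(-0.173)], [np.float64(0.2), np.float64(0.0), np.float64(2.0), np.float64(-0.173)], [np.float64(0.2), np.float64(0.1), np.float64(2.0), np.float64(-0.173)], [np.float64(0.2), np.float64(0.1), np.float64(2.0), np.float64(-0.173)], [np.float64(0.2), np.float64(0.1), np.float64(2.0), np.float64(-0.173)]]
go [ 0.527 -0.128  0.142] th 1.316 n 1 [np.float64(0.0), np.float64(0.0), np.float64(5.8), 0.0]
```

Mat is at (0.427, 0.375). Descending on the bail.

>>> step_arm(deltas=[{"offset":[0.2,-0.1,2],"roll":-0.173},{"offset":[0.2,0,2],"roll":-0.173},{"offset":[0.2,0,2],"roll":-0.173},{"offset":[0.2,0.1,2],"roll":-0.173},{"offset":[0.2,0.1,2],"roll":-0.173},{"offset":[0.2,0.1,1.9],"roll":-0.173},{"offset":[0,0,2],"roll":0},{"offset":[0,0,2],"roll":0},{"offset":[0,0,1.8],"roll":0},{"offset":[0,0,0],"roll":0}])

```text
t: 5.7
tool_pos: [0.5258, -0.1269, 0.1395]
orientation: [-2.486, -1.916, 0.003]
force: [0.3, 0.8, -0.0]
opening: 0.0935
```

>>> step_arm(deltas=[{"offset":[0,0,0],"roll":0},{"offset":[0,0,0],"roll":0},{"offset":[0,0,0],"roll":0},{"offset":[0,0,0],"roll":0},{"offset":[0,0,0],"roll":0},{"offset":[0,0,0],"roll":0}], fingers=0, grip_force=35)

```text
t: 6.45
tool_pos: [0.5272, -0.1273, 0.1417]
orientation: [2.487, 1.92, 0.0]
force: [0.1, 0.0, 0.1]
opening: 0.0374
```

>>> step_arm(deltas=[{"offset":[0,0,0],"roll":0},{"offset":[0,0,0],"roll":0},{"offset":[0,0,0],"roll":0},{"offset":[0,0,0],"roll":0},{"offset":[0,0,-1],"roll":0},{"offset":[0,0,-2],"roll":0},{"offset":[0,0,-3],"roll":0},{"offset":[0,0,-2],"roll":0},{"offset":[0,0,-1],"roll":0},{"offset":[0,0,0],"roll":0}])

```text
t: 7.7
tool_pos: [0.5276, -0.1274, 0.2324]
orientation: [2.486, 1.919, 0.001]
force: [0.6, -0.2, -5.7]
opening: 0.0134
```

```bash
python3 - <<'E'
from h import *
s=go([.427,.375,.232],.9,step=.05)
E
```

```text
go [0.427 0.375 0.232] th 0.9 n 11 [[np.float64(4.2), np.float64(-2.0), np.float64(0.0), np.float64(0.038)], [np.float64(4.1), np.float64(-2.2), np.float64(0.0), np.float64(0.038)], [np.float64(4.0), np.float64(-2.4), np.float64(0.0), np.float64(0.038)], [np.float64(3.9), np.float64(-2.5), np.float64(0.0), np.float64(0.038)], [np.float64(3.8), np.float64(-2.6), np.float64(0.0), np.float64(0.038)], [np.float64(3.7), np.float64(-2.8), np.float64(0.0), np.float64(0.038)], [np.float64(3.6), np.float64(-2.9), np.float64(0.0), np.float64(0.038)], [np.float64(3.5), np.float64(-3.1), np.float64(0.0), np.float64(0.038)], [np.float64(3.4), np.float64(-3.2), np.float64(0.0), np.float64(0.038)], [np.float64(3.3), np.float64(-3.3), np.float64(0.0), np.float64(0.038)], [np.float64(3.1), np.float64(-3.4), np.float64(0.0), np.float64(0.038)]]
```

>>> step_arm(deltas=[{"offset":[1.2,-0.6,0],"roll":0},{"offset":[2.4,-1.2,0],"roll":0},{"offset":[3.6,-1.7,0],"roll":0},{"offset":[4,-1.95,0],"roll":0},{"offset":[4,-1.95,0],"roll":0},{"offset":[4,-1.95,0],"roll":0},{"offset":[4,-1.95,0],"roll":0},{"offset":[4,-1.95,0],"roll":0},{"offset":[4,-1.95,0],"roll":0},{"offset":[4,-1.95,0],"roll":0},{"offset":[4,-1.95,0],"roll":0},{"offset":[3.6,-1.7,0],"roll":0}])

```text
t: 9.2
tool_pos: [0.4324, 0.3412, 0.2302]
orientation: [-2.486, -1.92, 0.003]
force: [0.6, 0.5, -5.1]
opening: 0.0128
```

>>> step_arm(deltas=[{"offset":[2.2,-1.1,0],"roll":0},{"offset":[1,-0.5,1],"roll":0},{"offset":[0,0,2],"roll":0},{"offset":[0,0,3],"roll":0},{"offset":[0,0,2],"roll":0},{"offset":[0,0,1],"roll":0},{"offset":[0,0,1],"roll":0},{"offset":[0,0,0],"roll":0}])

```text
t: 10.2
tool_pos: [0.4269, 0.3742, 0.1313]
orientation: [2.487, 1.919, -0.001]
force: [-0.1, 0.6, -5.2]
opening: 0.0134
```

```bash
python3 - <<'E'
from h import *
p=cams.read_camera("side");c=cams.read_camera("scene")
cv2.imwrite("pics/m1.png",np.hstack([cv2.resize(q["pixels"][y:y+100,x:x+120],None,fx=3.3,fy=3.3) for q,x,y in((p,180,90),(c,340,130))])[:,:,::-1])
print(pose()[:2])
go([.427,.375,.12])
E
```

```text
(array([0.42740303, 0.37475288, 0.13243669]), np.float64(1.3148159626204108))
go [0.427 0.375 0.12 ] th 1.315 n 1 [np.float64(0.0), np.float64(-0.0), np.float64(1.2), np.float64(0.0)]
```

View pics/m1.png

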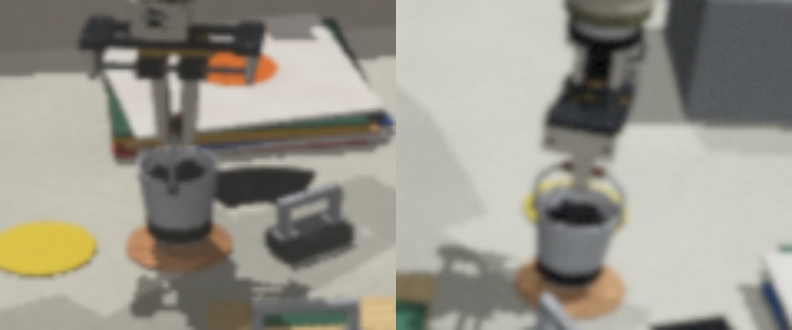

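The pail hangs upright over the cork mat in both views. I'm lowering it the last ~17 mm.

>>> step_arm(deltas=[{"offset":[0,0,0.5],"roll":0},{"offset":[0,0,0.5],"roll":0},{"offset":[0,0,0.3],"roll":0},{"offset":[0,0,0.2],"roll":0},{"offset":[0,0,0.2],"roll":0},{"offset":[0,0,0],"roll":0}])

```text
t: 11.05
tool_pos: [0.427, 0.3745, 0.1147]
orientation: [-2.487, -1.92, -0.0]
force: [-0.1, -0.3, -4.7]
opening: 0.0131
```

>>> step_arm(deltas=[{"offset":[0,0,0.1],"roll":0},{"offset":[0,0,0.1],"roll":0},{"offset":[0,0,0],"roll":0}])

```text
t: 11.42
tool_pos: [0.4279, 0.3752, 0.1147]
orientation: [2.487, 1.92, 0.004]
force: [-3.2, -1.3, 7.4]
opening: 0.013
```

Contact. Releasing and rising.

>>> step_arm(deltas=[{"offset":[0,0,0],"roll":0},{"offset":[0,0,0],"roll":0},{"offset":[0,0,0],"roll":0},{"offset":[0,0,0],"roll":0},{"offset":[0,0,-2],"roll":0},{"offset":[0,0,-4],"roll":0},{"offset":[0,0,-5],"roll":0},{"offset":[0,0,-5],"roll":0}], fingers=5)

```text
t: 12.42
tool_pos: [0.4269, 0.3744, 0.2758]
orientation: [2.487, 1.92, 0.002]
force: [1.0, -0.2, -0.1]
opening: 0.0499
```

```bash
python3 - <<'E'
from h import *
print(pose()[:2]); go([.5,.19,.3],-.1,step=.055)
E
```

```text
(array([0.42690897, 0.37441732, 0.27583997]), np.float64(1.3147748970018798))
go [0.5  0.19 0.3 ] th -0.1 n 8 [[np.float64(-2.0), np.float64(1.5), np.float64(-0.3), np.float64(0.177)], [np.float64(-1.7), np.float64(1.8), np.float64(-0.3), np.float64(0.177)], [np.float64(-1.4), np.float64(2.1), np.float64(-0.3), np.float64(0.177)], [np.float64(-1.0), np.float64(2.3), np.float64(-0.3), np.float64(0.177)], [np.float64(-0.6), np.float64(2.4), np.float64(-0.3), np.float64(0.177)], [np.float64(-0.1), np.float64(2.5), np.float64(-0.3), np.float64(0.177)], [np.float64(0.3), np.float64(2.5), np.float64(-0.3), np.float64(0.177)], [np.float64(0.7), np.float64(2.4), np.float64(-0.3), np.float64(0.177)]]
```

>>> step_arm(deltas=[{"offset":[-2,1.5,-0.3],"roll":0.177},{"offset":[-1.7,1.8,-0.3],"roll":0.177},{"offset":[-1.4,2.1,-0.3],"roll":0.177},{"offset":[-1,2.3,-0.3],"roll":0.177},{"offset":[-0.6,2.4,-0.3],"roll":0.177},{"offset":[-0.1,2.5,-0.3],"roll":0.177},{"offset":[0.3,2.5,-0.3],"roll":0.177},{"offset":[0.7,2.4,-0.3],"roll":0.177},{"offset":[0,0,0],"roll":0}])

```text
t: 13.55
tool_pos: [0.5009, 0.1871, 0.2985]
orientation: [-3.137, 0.163, -0.003]
force: [-0.6, 1.2, 0.3]
opening: 0.0499
```

```bash
python3 - <<'E'
from h import *
np.set_printoptions(precision=3,suppress=True)
print(pose()[:2])
p=cams.read_camera("wrist");save(p,"w2.png")
for k,z in dict(jig=.0,pin_a=.066,pail=.004,plate=0,plate_grip=.05,hole_a=0,pad_a=.012,weight_1=0).items():
    print(k,[(round(r["score"],2),np.round(r["xy"]).astype(int).tolist(),at(p,r["xy"],z)[:2].round(4).tolist()) for r in cams.pinpoint(p,k) if r["score"]>.2])
E
```

```text
(array([0.501, 0.187, 0.298]), np.float64(-0.10395630569512561))
jig [(0.7, [487, 124], [0.5422, -0.1273])]
pin_a [(0.9, [499, 188], [0.4612, -0.1064]), (0.57, [542, 50], [0.6267, -0.1418])]
pail [(0.56, [169, 229], [0.4308, 0.3745])]
plate [(0.87, [302, 159], [0.5201, 0.1509])]
plate_grip [(0.68, [306, 160], [0.5235, 0.1484]), (0.66, [504, 189], [0.4554, -0.1242])]
hole_a [(0.83, [303, 210], [0.4387, 0.1563]), (0.76, [304, 94], [0.6132, 0.14]), (0.37, [538, 49], [0.6373, -0.1902])]
pad_a [(0.61, [274, 157], [0.5289, 0.1919]), (0.59, [334, 156], [0.5215, 0.1043])]
weight_1 [(0.58, [163, 140], [0.5702, 0.3564])]
```

View pics/w2.png

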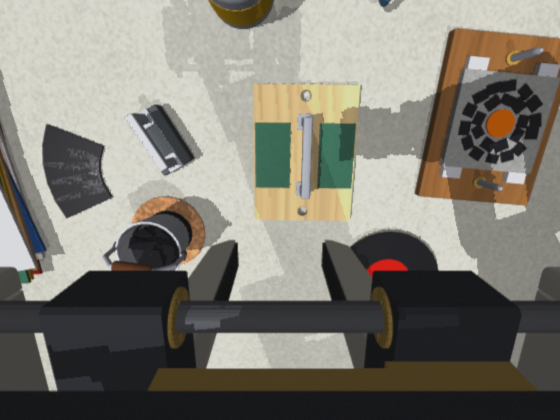

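The pail stands on the mat at (155,235). The plate's holes show at (306,95) and (303,211), its bar from (307,117) to (306,197). The jig is bare, with pin tops at about (537,52) and (497,187).

```bash
python3 - <<'E'
from h import *
np.set_printoptions(precision=4,suppress=True)
p=cams.read_camera("wrist")
h=[np.array(r["xy"]) for r in cams.pinpoint(p,"hole_a")[:2]]
for z,a,b in((.012,*h),(.012,(303,211),(306,95)),(.056,(306,196.5),(307,116)),(.066,(497,187),(537,52))):
    a=at(p,a,z);b=at(p,b,z);print((a+b)/2,np.linalg.norm(a-b),np.arctan2(*(b-a)[1::-1]))
c=[at(p,q,.012)[:2] for q in((255,83),(360,85),(350,221),(255,219))];print(np.mean(c,0))
for r in cams.pinpoint(p,"weight_1")[:1]:print(r["xy"])
a,b=at(p,(150,109),.068),at(p,(181,165),.068);print("w bar?",a,b,np.linalg.norm(a-b),(a+b)/2,np.arctan2(*(a-b)[1::-1]))
cv2.imwrite("pics/c2.png",np.hstack([cv2.resize(p["pixels"][y:y+90,x:x+120],None,fx=3.3,fy=3.3) for x,y in((100,90),(250,90))])[:,:,::-1])
E
```

```text
[0.5255 0.1497 0.012 ] 0.16913011985093868 -0.12909783663047356
[0.5239 0.1492 0.012 ] 0.1699479952728629 -0.10327182563749493
[0.5263 0.1497 0.056 ] 0.10690499509205476 -0.08783534098607042
[ 0.5442 -0.1168  0.066 ] 0.16491834646270417 -0.19401392353968414
[0.5237 0.1485]
[166.1, 136.8]
w bar? [0.6072 0.3402 0.068 ] [0.5346 0.3148 0.068 ] 0.07691031038643896 [0.5709 0.3275 0.068 ] 0.33608639604374557
```

```bash
python3 - <<'E'
from h import *
go([.5245,.149,.032],-.105,step=.05)
E
```

```text
go [0.524 0.149 0.032] th -0.105 n 6 [np.float64(0.5), np.float64(0.6), np.float64(4.4), np.float64(0.001)]
```

>>> step_arm(deltas=[{"offset":[0.9,1.2,4.4],"roll":0},{"offset":[0.9,1.2,4.4],"roll":0},{"offset":[0.9,1.2,4.4],"roll":0},{"offset":[0,0,4.4],"roll":0},{"offset":[0,0,4.4],"roll":0},{"offset":[0,0,3],"roll":0},{"offset":[0,0,1.5],"roll":0},{"offset":[0,0,0],"roll":0}], fingers=5)

```text
t: 15.15
tool_pos: [0.5228, 0.1497, 0.031]
orientation: [3.137, -0.159, -0.003]
force: [-0.2, -0.2, -0.6]
opening: 0.0502
```

>>> step_arm(deltas=[{"offset":[0,0,0],"roll":0},{"offset":[0,0,0],"roll":0},{"offset":[0,0,0],"roll":0},{"offset":[0,0,0],"roll":0},{"offset":[0,0,0],"roll":0}], fingers=0, grip_force=50)

```text
t: 15.78
tool_pos: [0.5236, 0.1495, 0.032]
orientation: [3.137, -0.159, 0.001]
force: [-0.9, -2.8, 3.4]
opening: 0.0114
```

>>> step_arm(deltas=[{"offset":[0,0,-0.5],"roll":0},{"offset":[0,0,-2],"roll":0},{"offset":[0,0,-4],"roll":0},{"offset":[0,0,-4],"roll":0},{"offset":[0,0,-3],"roll":0},{"offset":[0,0,0],"roll":0}])

```text
t: 16.52
tool_pos: [0.5251, 0.1503, 0.1693]
orientation: [-3.136, 0.159, -0.008]
force: [0.1, -0.6, -3.9]
opening: 0.0114
```

```bash
python3 - <<'E'
from h import *
np.set_printoptions(precision=4,suppress=True)
print(pose()[:2])
go([.5438,-.1243,.167],-.2,step=.035)
p=cams.read_camera("wrist")
pos,th,M=pose()
for r in cams.pinpoint(p,"hole_a")[:3]:
    X=at(p,r["xy"],pos[2]-.0188-.0-.05+.0376+.012-.012);d=X-pos
    print(r["score"],r["xy"],X,M.T@d)
E
```

```text
(array([0.5251, 0.1503, 0.1693]), np.float64(-0.10103172031976193))
go [ 0.544 -0.124  0.167] th -0.2 n 8 [[np.float64(0.6), np.float64(3.4), np.float64(0.0), np.float64(0.012)], [np.float64(0.6), np.float64(3.4), np.float64(0.0), np.float64(0.012)], [np.float64(0.7), np.float64(3.4), np.float64(0.0), np.float64(0.012)], [np.float64(0.7), np.float64(3.4), np.float64(0.0), np.float64(0.012)], [np.float64(0.7), np.float64(3.4), np.float64(0.0), np.float64(0.012)], [np.float64(0.8), np.float64(3.3), np.float64(0.0), np.float64(0.012)], [np.float64(0.8), np.float64(3.3), np.float64(0.0), np.float64(0.012)], [np.float64(0.9), np.float64(3.3), np.float64(0.0), np.float64(0.012)]]
0.9 [279.8, 104.6] [0.6109 0.1411 0.1357] [0.0876 0.0001 0.0313]
0.8 [277.9, 334.8] [0.4417 0.1596 0.1357] [-0.0827 -0.0013  0.0311]
0.66 [281.1, 264.1] [0.5015 0.1512 0.1357] [-0.0223  0.0011  0.0312]
```

>>> step_arm(deltas=[{"offset":[0.6,3.4,-1],"roll":0.02},{"offset":[0.6,3.4,-1],"roll":0.02},{"offset":[0.6,3.4,-1],"roll":0.02},{"offset":[0.6,2.4,-1],"roll":0.02},{"offset":[0,0,0],"roll":0.02},{"offset":[0,0,0],"roll":0},{"offset":[0,0,0],"roll":0}])

```text
t: 17.5
tool_pos: [0.5303, 0.0226, 0.2053]
orientation: [-3.126, 0.313, 0.003]
force: [0.2, 0.1, -3.9]
opening: 0.0115
```

```bash
python3 - <<'E'
from h import *
np.set_printoptions(precision=4,suppress=True)
p=cams.read_camera("wrist");save(p,"w3.png")
pos,th,M=pose();print(pos,th,p["fx"])
for k,z in(("hole_a",pos[2]-.0312),("hole_a",pos[2]-.0192),("pin_a",.066)):
  for r in cams.pinpoint(p,k)[:4]:
    X=at(p,r["xy"],z);print(k,round(r["score"],2),r["xy"],X,M.T@(X-pos))
E
```

```text
[0.5304 0.0226 0.2056] -0.19974074351513213 301.3333316979479
hole_a 0.78 [275.7, 337.7] [0.4474 0.042  0.1744] [-0.0852 -0.0025  0.0313]
hole_a 0.68 [278.4, 101.1] [0.6166 0.0054 0.1744] [ 0.0879 -0.0002  0.0311]
hole_a 0.78 [275.7, 337.7] [0.4569 0.0398 0.1864] [-0.0754 -0.0023  0.0193]
hole_a 0.68 [278.4, 101.1] [0.6158 0.0055 0.1864] [ 0.0871 -0.0002  0.0191]
pin_a 0.88 [431.0, 62.7] [ 0.6283 -0.1407  0.066 ] [0.1286 0.1406 0.1394]
pin_a 0.81 [411.6, 236.9] [ 0.4587 -0.1091  0.066 ] [-0.0439  0.1434  0.1397]
```

View pics/w3.png

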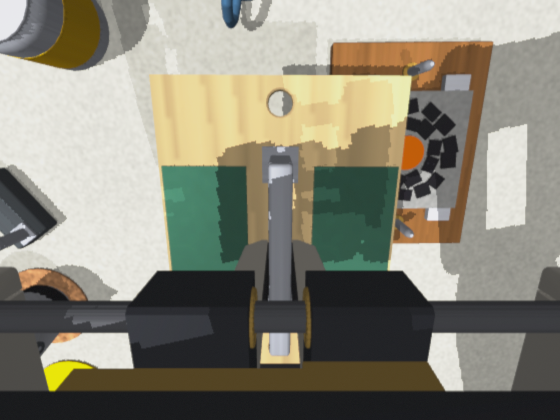

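The plate hangs level in the grip, far hole at (280,103), its edges square to the image. The pin tops are near (432,64) and (411,236). I'll check the jig's yaw with the board's edges.

```bash
python3 - <<'E'
from h import *
np.set_printoptions(precision=4,suppress=True)
p=cams.read_camera("wrist")
a,b,c=[at(p,q,.018) for q in((331,43),(492,42),(460,242))]
print(np.arctan2(*(b-c)[1::-1]),np.linalg.norm(b-c),np.arctan2(*(a-b)[1::-1])-np.pi/2,np.linalg.norm(a-b),(a+c)/2)
cv2.imwrite("pics/c3.png",np.hstack([cv2.resize(p["pixels"][y:y+50,x:x+50],None,fx=8,fy=8,interpolation=cv2.INTER_CUBIC) for x,y in((405,40),(390,210))])[:,:,::-1])
P={n:cams.read_camera(n) for n in("scene","side")}
N={n:[r["xy"] for r in cams.pinpoint(q,"pin_a")[:4]] for n,q in P.items()}
for n in N: print(n,[at(P[n],x,.066)[:2] for x in N[n]])
E
```

```text
-0.18617184192026398 0.2270805443059881 -0.19447700724769268 0.170205584912962 [ 0.5453 -0.1249  0.018 ]
scene [array([ 0.6147, -0.1479])]
side [array([ 0.4535, -0.09  ]), array([ 0.6275, -0.1311])]
```

View pics/c3.png

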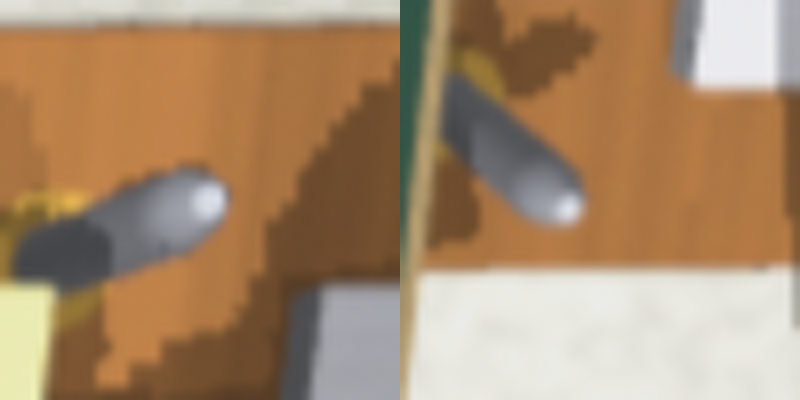

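Measured: jig mid (0.543,-0.1247), yaw -0.19, with the span now about 170 mm. The plate centre sits +1 mm along tool x. I'm going over the pins and looking through the far hole.

```bash
python3 - <<'E'
from h import *
s=go([.542,-.1246,.2056],-.19,step=.03);go([.542,-.1246,.112],-.19,start=s)
E
```

```text
go [ 0.542 -0.125  0.206] th -0.19 n 5 [np.float64(0.8), np.float64(2.8), np.float64(0.0), np.float64(-0.002)]
go [ 0.542 -0.125  0.112] th -0.19 n 2 [np.float64(0.0), np.float64(0.0), np.float64(4.7), 0.0]
```

>>> step_arm(deltas=[{"offset":[0.8,2.8,0],"roll":-0.01},{"offset":[0.8,2.8,0],"roll":0},{"offset":[0.8,2.8,0],"roll":0},{"offset":[0.8,2.8,0],"roll":0},{"offset":[0.8,2.9,0],"roll":0},{"offset":[0,0,2],"roll":0},{"offset":[0,0,3],"roll":0},{"offset":[0,0,3],"roll":0},{"offset":[0,0,1.3],"roll":0},{"offset":[0,0,0],"roll":0},{"offset":[0,0,0],"roll":0}])

```text
t: 19.32
tool_pos: [0.5441, -0.1243, 0.115]
orientation: [3.127, -0.299, 0.003]
force: [0.1, -0.2, -3.1]
opening: 0.0115
```

```bash
python3 - <<'E'
from h import *
np.set_printoptions(precision=4,suppress=True)
pos,th,M=pose();print(pos,th)
w=cams.read_camera("wrist");p=cams.read_camera("side");c=cams.read_camera("scene")
r=lambda q,x,y,w,h:cv2.resize(q["pixels"][y:y+h,x:x+w],(390,290),interpolation=cv2.INTER_CUBIC)
cv2.imwrite("pics/c4.png",np.vstack([np.hstack([r(w,240,70,80,60),r(w,200,60,160,120)]),np.hstack([r(p,240,190,108,80),r(c,195,180,108,80)])])[:,:,::-1])
pa=np.array([.6265,-.1405,.066])
print(proj(w,pa))
for a in cams.pinpoint(w,"hole_a")[:2]:print(a["xy"],M.T@(at(w,a["xy"],pos[2]-.0192)-pos))
E
```

```text
[ 0.5441 -0.1243  0.115 ] -0.19091098520915878
[np.float64(279.2253966585108), np.float64(109.52381085411041)]
[276.9, 335.6] [-0.0735 -0.0014  0.0191]
[279.4, 104.0] [0.0857 0.0004 0.0194]
```

View pics/c4.png

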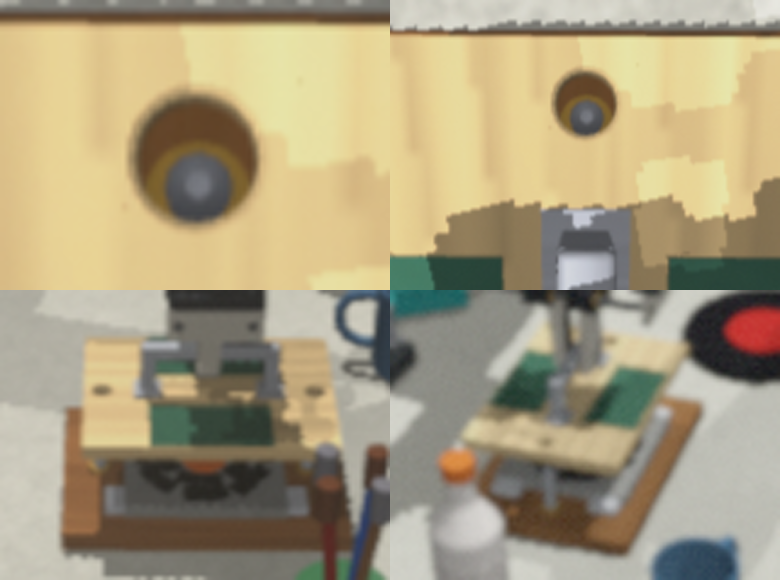

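Through the far hole the pin nose shows at about (280.8,108.3), with the hole's centre at (280.2,102.7). The side view shows the plate level over the jig.

```bash
python3 - <<'E'
from h import *
np.set_printoptions(precision=4,suppress=True)
pos,th,M=pose();print(pos)
w=cams.read_camera("wrist")
H=at(w,(280.2,102.7),pos[2]-.0192);N=at(w,(280.8,108.3),.066);print(H,N,M.T@(N-H))
E
```

```text
[ 0.544  -0.1245  0.1149]
[ 0.6287 -0.1418  0.0957] [ 0.627  -0.1419  0.066 ] [-0.0018  0.0004  0.0297]
```

>>> step_arm(deltas=[{"offset":[-0.2,0,0.5],"roll":0},{"offset":[0,0,0.6],"roll":0},{"offset":[0,0,0.6],"roll":0},{"offset":[0,0,0.5],"roll":0},{"offset":[0,0,0.4],"roll":0},{"offset":[0,0,0.4],"roll":0},{"offset":[0,0,0],"roll":0}])

```text
t: 20.45
tool_pos: [0.541, -0.1238, 0.0832]
orientation: [-3.127, 0.3, 0.001]
force: [0.2, 0.3, -3.7]
opening: 0.0117
```

>>> step_arm(deltas=[{"offset":[0,0,0.4],"roll":0},{"offset":[0,0,0.4],"roll":0},{"offset":[0,0,0.4],"roll":0},{"offset":[0,0,0.3],"roll":0},{"offset":[0,0,0.2],"roll":0},{"offset":[0,0,0.2],"roll":0},{"offset":[0,0,0],"roll":0}])

```text
t: 21.32
tool_pos: [0.5411, -0.1239, 0.0645]
orientation: [-3.127, 0.3, 0.0]
force: [0.4, -0.1, -3.7]
opening: 0.0113
```

>>> step_arm(deltas=[{"offset":[0,0,0.1],"roll":0},{"offset":[0,0,0.1],"roll":0},{"offset":[0,0,0],"roll":0}])

```text
t: 21.7
tool_pos: [0.5414, -0.1239, 0.0631]
orientation: [-3.127, 0.3, -0.0]
force: [-1.6, 1.8, 1.2]
opening: 0.0114
```

>>> step_arm(deltas=[{"offset":[0,0,0],"roll":0},{"offset":[0,0,0],"roll":0},{"offset":[0,0,0],"roll":0},{"offset":[0,0,-2],"roll":0},{"offset":[0,0,-5],"roll":0},{"offset":[0,0,-6],"roll":0},{"offset":[0,0,-6],"roll":0},{"offset":[0,0,-3],"roll":0},{"offset":[0,0,0],"roll":0},{"offset":[0,0,0],"roll":0}], fingers=4)

```text
t: 22.95
tool_pos: [0.5408, -0.1238, 0.2821]
orientation: [-3.127, 0.3, 0.001]
force: [-0.6, 0.1, -1.0]
opening: 0.0401
```

```bash
python3 - <<'E'
from h import *
np.set_printoptions(precision=4,suppress=True)
pos,th,M=pose();print(pos,th)
w=cams.read_camera("wrist");save(w,"w5.png")
for k,z in(("hole_a",.031),("pin_a",.066),("plate_grip",.081),("pad_a",.043),("weight_1",0)):
    print(k,[(round(r["score"],2),np.round(r["xy"]).astype(int).tolist(),at(w,r["xy"],z)[:2]) for r in cams.pinpoint(w,k)[:3]])
E
```

```text
[ 0.5408 -0.1238  0.2821] -0.1911932710957849
hole_a [(0.57, [281, 111], array([ 0.6286, -0.1429])), (0.56, [283, 234], array([ 0.4579, -0.1126])), (0.3, [281, 184], array([ 0.5328, -0.1247]))]
pin_a [(0.94, [280, 109], array([ 0.6305, -0.1419])), (0.76, [279, 242], array([ 0.4613, -0.1075]))]
plate_grip [(0.64, [278, 182], array([ 0.546 , -0.1233]))]
pad_a [(0.93, [312, 179], array([ 0.5335, -0.1683])), (0.7, [246, 177], array([ 0.5532, -0.0807])), (0.32, [145, 25], array([ 0.7552, -0.0023]))]
weight_1 [(0.66, [454, 114], array([ 0.5797, -0.3834])), (0.64, [279, 106], array([ 0.637 , -0.1419])), (0.63, [447, 224], array([ 0.4149, -0.3677]))]
```

View pics/w5.png

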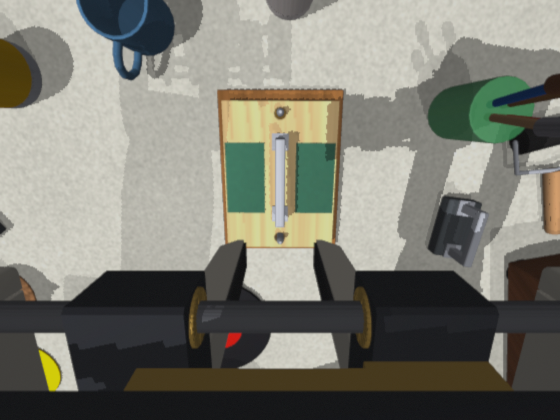

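The plate lies home with both pins through the holes, at (280,113) and (280,238). The dark weight is at (457,230). I'm moving above it.

```bash
python3 - <<'E'
from h import *
go([.39,-.36,.26],-.19,step=.055)
E
```

```text
go [ 0.39 -0.36  0.26] th -0.19 n 6 [np.float64(-1.7), np.float64(4.3), np.float64(0.4), np.float64(-0.0)]
```

>>> step_arm(deltas=[{"offset":[-1.7,4.3,0.4],"roll":0},{"offset":[-1.7,4.3,0.4],"roll":0},{"offset":[-1.7,4.3,0.4],"roll":0},{"offset":[-1.7,4.3,0.4],"roll":0},{"offset":[-1.7,4.3,0.4],"roll":0},{"offset":[-1.7,4.3,0.4],"roll":0},{"offset":[0,0,0],"roll":0}])

```text
t: 24.12
tool_pos: [0.39, -0.3597, 0.2576]
orientation: [-3.126, 0.306, 0.003]
force: [1.2, 0.4, 0.1]
opening: 0.0402
```

```bash
python3 - <<'E'
from h import *
np.set_printoptions(precision=4,suppress=True)
pos,th,M=pose();print(pos,th)
w=cams.read_camera("wrist");save(w,"w6.png")
print([(round(r["score"],2),np.round(r["xy"]).astype(int).tolist(),at(w,r["xy"],0)[:2]) for r in cams.pinpoint(w,"weight_1")[:3]])
E
```

```text
[ 0.39   -0.3597  0.2576] -0.19532508609521756
[(0.91, [287, 260], array([ 0.263 , -0.3458])), (0.63, [281, 162], array([ 0.4114, -0.366 ]))]
```

View pics/w6.png

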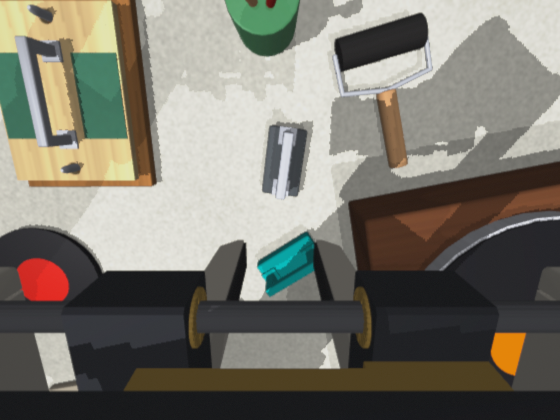

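The weight is at (285,160), its bar's top running from (289,130) to (282,196). The turquoise decoy is at (288,263).

```bash
cat >> h.py <<'E'
def bar(w,a,b,z=.068):
    a,b=at(w,a,z),at(w,b,z);th=np.arctan2(*(a-b)[1::-1]);m=(a+b)/2;print("bar",m,np.linalg.norm(a-b),th);return m,th
E
python3 - <<'E'
from h import *
np.set_printoptions(precision=4,suppress=True)
w=cams.read_camera("wrist")
m,th=bar(w,(289,130),(282,196))
s=go([m[0],m[1],.12],th);go([m[0],m[1],.044],th,start=s)
sil=[r for r in cams.silhouettes(w,"weight_1") if r["xy"][1]<220][0];ys,xs=np.nonzero(sil["mask"])
im=w["pixels"].astype(int);b=(im.sum(2)>420)&sil["mask"];ys,xs=np.nonzero(b);print(len(xs),xs.min(),xs.max(),ys.min(),ys.max())
P=np.c_[xs,ys];c=P.mean(0);u=np.linalg.svd(P-c,full_matrices=False)[2][0];t=(P-c)@u;bar(w,c+u*t.min()*np.sign(u[1])*1,c+u*t.max()*np.sign(u[1]))
E
```

```text
bar [ 0.4184 -0.37    0.068 ] 0.07809901377296946 -0.29290763827423644
go [ 0.418 -0.37   0.12 ] th -0.293 n 3 [[np.float64(0.9), np.float64(0.3), np.float64(4.6), np.float64(0.034)], [np.float64(0.9), np.float64(0.2), np.float64(4.6), np.float64(0.034)], [np.float64(0.9), np.float64(0.2), np.float64(4.6), np.float64(0.034)]]
go [ 0.418 -0.37   0.044] th -0.293 n 2 [np.float64(0.0), np.float64(0.0), np.float64(3.8), np.float64(0.0)]
847 265 297 126 199
bar [ 0.4176 -0.3696  0.068 ] 0.08451293550475038 -0.3079829226627788
```

>>> step_arm(deltas=[{"offset":[1,0.4,4.6],"roll":0.05},{"offset":[0.9,0.2,4.6],"roll":0.05},{"offset":[0.9,0.2,4.6],"roll":0},{"offset":[0,0,3.5],"roll":0},{"offset":[0,0,2.5],"roll":0},{"offset":[0,0,1.6],"roll":0},{"offset":[0,0,0],"roll":0}])

```text
t: 25.2
tool_pos: [0.4174, -0.371, 0.0437]
orientation: [-3.107, 0.454, 0.002]
force: [0.4, -0.1, 0.5]
opening: 0.0399
```

>>> step_arm(deltas=[{"offset":[0,0,0],"roll":0},{"offset":[0,0,0],"roll":0},{"offset":[0,0,0],"roll":0},{"offset":[0,0,0],"roll":0},{"offset":[0,0,0],"roll":0}], fingers=0, grip_force=55)

```text
t: 25.82
tool_pos: [0.4179, -0.3724, 0.0453]
orientation: [3.108, -0.456, 0.001]
force: [0.1, 3.3, 5.8]
opening: 0.0115
```

>>> step_arm(deltas=[{"offset":[0,0,-0.5],"roll":0},{"offset":[0,0,-2],"roll":0},{"offset":[0,0,-4],"roll":0},{"offset":[0,0,-4],"roll":0},{"offset":[0,0,-2],"roll":0},{"offset":[0,0,0],"roll":0}])

```text
t: 26.58
tool_pos: [0.4182, -0.3732, 0.1715]
orientation: [3.106, -0.456, 0.004]
force: [0.4, -0.3, -7.5]
opening: 0.0115
```

```bash
python3 - <<'E'
from h import *
np.set_printoptions(precision=4,suppress=True)
pos,th,M=pose();print(pos,th)
w=cams.read_camera("wrist")
cv2.imwrite("pics/c7.png",w["pixels"][:,:,::-1])
# expected pixel of held-weight features if centred: bar far end top, block far edge top
for n,v in dict(barfar=(.040,0,.0188-.006),blockfar=(.045,0,.0188+.062-.024-.0188-.0188)).items():pass
g=lambda x,y,h:[round(float(q),1) for q in proj(w,pos+M@np.array([x,y,-.0188+.062-h]))]
print("far bar end",g(.04,0,.068),"block far top edge",g(.045,0,.024),g(.045,-.025,.024),g(.045,.025,.024))
im=w["pixels"].astype(int).sum(2)
print("col profile at u=280:",im[60:200:4,280].tolist())
print("u=258:",im[60:200:4,258].tolist()); 
print("px/mm far edge",g(.05,0,.024))
go([.5338,-.1704,.165],-.19,step=.035)
E
```

```text
[ 0.4182 -0.3732  0.1715] -0.29132860601486993
far bar end [278.4, 198.5] block far top edge [278.8, 173.5] [238.4, 173.5] [319.1, 173.5]
col profile at u=280: [639, 625, 630, 632, 650, 647, 632, 625, 638, 636, 657, 632, 637, 627, 624, 674, 689, 676, 672, 684, 693, 681, 684, 690, 694, 681, 691, 689, 678, 317, 132, 472, 352, 234, 235]
u=258: [157, 158, 192, 690, 694, 689, 691, 678, 671, 656, 641, 630, 628, 633, 632, 624, 625, 608, 622, 625, 609, 619, 630, 628, 636, 619, 593, 620, 632, 230, 131, 161, 165, 164, 164]
px/mm far edge [278.7, 165.4]
go [ 0.534 -0.17   0.165] th -0.19 n 7 [[np.float64(0.8), np.float64(-3.2), np.float64(0.1), np.float64(-0.014)], [np.float64(0.8), np.float64(-3.2), np.float64(0.1), np.float64(-0.014)], [np.float64(0.9), np.float64(-3.2), np.float64(0.1), np.float64(-0.014)], [np.float64(0.9), np.float64(-3.2), np.float64(0.1), np.float64(-0.014)], [np.float64(1.0), np.float64(-3.2), np.float64(0.1), np.float64(-0.014)], [np.float64(1.0), np.float64(-3.2), np.float64(0.1), np.float64(-0.014)], [np.float64(1.0), np.float64(-3.2), np.float64(0.1), np.float64(-0.014)]]
```

>>> step_arm(deltas=[{"offset":[0.4,-1.6,0],"roll":-0.017},{"offset":[0.8,-3.2,0],"roll":-0.017},{"offset":[0.9,-3.2,0],"roll":-0.017},{"offset":[0.9,-3.2,0],"roll":-0.017},{"offset":[1,-3.2,0],"roll":-0.017},{"offset":[1,-3.2,0],"roll":-0.016},{"offset":[0.9,-3.2,0],"roll":0},{"offset":[0.5,-1.6,0],"roll":0},{"offset":[0,0,0],"roll":0},{"offset":[0,0,0],"roll":0}])

```text
t: 27.88
tool_pos: [0.5308, -0.1695, 0.169]
orientation: [3.127, -0.298, -0.002]
force: [-1.0, -0.1, -7.2]
opening: 0.0115
```

```bash
python3 - <<'E'
from h import *
np.set_printoptions(precision=4,suppress=True)
pos,th,M=pose();print(pos,th)
w=cams.read_camera("wrist")
g=lambda x,y,h:[round(float(q),1) for q in proj(w,pos+M@np.array([x,y,-.0188+.062-h]))]
print("top",g(.045,0,.024),"bottom",g(.045,0,0))
C=np.array([.5427,-.1242]);ang=-.19
go([.5338,-.1704,.11],-.19)
E
```

```text
[ 0.5308 -0.1695  0.169 ] -0.190254772944277
top [278.8, 173.4] bottom [278.9, 167.8]
go [ 0.534 -0.17   0.11 ] th -0.19 n 1 [np.float64(0.3), np.float64(0.0), np.float64(5.9), np.float64(-0.001)]
```

```bash
python3 - <<'E'
from h import *
np.set_printoptions(precision=4,suppress=True,linewidth=200)
w=cams.read_camera("wrist");pos,th,M=pose();print(pos)
im=w["pixels"].astype(int)
for u in (250,262,279,296,308):print(u,im[160:232:2,u].sum(-1).tolist())
g=lambda x,y,h:[round(float(q),1) for q in proj(w,pos+M@np.array([x,y,-.0188+.062-h]))]
for d in(0,-.005):print(d,{n:g(x+d,0,h)[1] for n,x,h in(("bot",.045,0),("top",.045,.024),("legfoot",.04,.024),("legtop",.04,.068),)})
print([(r["score"],r["xy"],M.T@(at(w,r["xy"],pos[2]-.0432)-pos)) for r in cams.pinpoint(w,"weight_1")[:3]])
for n in("side","scene"):
    q=cams.read_camera(n);print(n,[(round(r["score"],2),M.T@(at(q,r["xy"],pos[2]-.0432)-pos)) for r in cams.pinpoint(q,"weight_1")])
E
```

```text
[ 0.5309 -0.1699  0.1694]
250 [320, 320, 319, 320, 321, 319, 319, 311, 148, 113, 126, 146, 152, 157, 155, 156, 155, 155, 153, 156, 156, 154, 154, 156, 155, 152, 155, 155, 154, 155, 155, 156, 155, 153, 156, 156]
262 [272, 269, 270, 270, 269, 269, 267, 263, 154, 114, 126, 242, 267, 270, 272, 270, 254, 240, 236, 233, 234, 235, 236, 233, 235, 240, 234, 231, 186, 153, 153, 152, 154, 154, 153, 152]
279 [265, 262, 261, 260, 260, 262, 261, 258, 153, 112, 125, 291, 328, 326, 328, 272, 222, 223, 224, 224, 222, 225, 228, 237, 288, 316, 322, 322, 322, 322, 324, 323, 323, 322, 325, 324]
296 [192, 191, 192, 192, 192, 193, 190, 190, 141, 113, 124, 272, 325, 323, 324, 321, 323, 327, 316, 309, 314, 315, 315, 315, 315, 327, 316, 303, 213, 153, 151, 152, 152, 151, 150, 150]
308 [401, 406, 408, 408, 405, 375, 373, 368, 221, 109, 115, 139, 150, 154, 154, 175, 188, 189, 185, 156, 150, 152, 153, 154, 152, 177, 189, 189, 190, 187, 187, 187, 187, 188, 190, 187]
0 {'bot': 167.7, 'top': 173.3, 'legfoot': 181.2, 'legtop': 198.3}
-0.005 {'bot': 174.8, 'top': 181.2, 'legfoot': 189.1, 'legtop': 208.2}
[(0.72, [448.0, 358.1], array([-0.115 ,  0.1419,  0.0433])), (0.3, [226.0, 205.7], array([ 0.0176, -0.0382,  0.0432]))]
side [(0.97, array([-0.2033,  0.3702,  0.0434])), (0.86, array([-0.0584, -0.302 ,  0.0432])), (0.67, array([ 0.0011, -0.0123,  0.0432]))]
scene [(0.89, array([ 0.1031, -0.526 ,  0.043 ])), (0.89, array([ 0.0045, -0.0141,  0.0432])), (0.72, array([-0.0508,  0.131 ,  0.0433])), (0.67, array([ 0.0535, -0.0954,  0.0431])), (0.48, array([-0.0374, -0.5169,  0.0431]))]
```

The held block's edges match a 5 mm shift toward tool -x, so I'll correct by +0.8 cm, then lower and compare with the felt edge.

>>> step_arm(deltas=[{"offset":[0.4,0,0],"roll":0},{"offset":[0.4,0,1],"roll":0},{"offset":[0,0,2],"roll":0},{"offset":[0,0,2],"roll":0},{"offset":[0,0,1.3],"roll":0},{"offset":[0,0,0.5],"roll":0},{"offset":[0,0,0],"roll":0},{"offset":[0,0,0],"roll":0}])

```text
t: 29.22
tool_pos: [0.5399, -0.1709, 0.1026]
orientation: [3.127, -0.298, 0.002]
force: [-0.4, -0.4, -6.2]
opening: 0.0112
```

```bash
cat > edge.py <<'E'
from h import *
np.set_printoptions(precision=4,suppress=True,linewidth=200)
w=cams.read_camera("wrist");pos,th,M=pose();print(pos,th)
im=w["pixels"].astype(int)
for u in (245,262,296,310):print(u,[tuple(map(int,v)) for v in im[140:190:2,u]])
r=175
for r in(184,196):print("row",r,[(u,tuple(map(int,im[r,u]))) for u in list(range(222,244,2))+list(range(314,336,2))])
g=lambda x,y,z:[round(float(q),1) for q in proj(w,list((pos+M@np.array([x,y,0]))[:2])+[z])]
print("block bot far",g(.04,0,pos[2]-.0432),"pad far at z.043 x=.043",g(.043,0,.043),"x=.048",g(.048,0,.043))
print("sides y+-25 bot",g(.0,.025,pos[2]-.0192-.024),"pad",g(.0,.026,.043))
E
python3 edge.py
```

```text
[ 0.54   -0.1709  0.1027] -0.19019950123953047
245 [(218, 189, 134), (218, 189, 134), (218, 189, 134), (218, 189, 134), (215, 185, 131), (134, 115, 84), (128, 110, 80), (130, 112, 81), (133, 114, 83), (135, 116, 84), (135, 116, 84), (135, 116, 84), (135, 116, 84), (135, 115, 84), (135, 116, 84), (130, 113, 82), (131, 114, 83), (131, 113, 82), (110, 96, 72), (48, 47, 43), (40, 43, 44), (47, 49, 52), (49, 52, 55), (50, 53, 55), (50, 53, 55)]
262 [(138, 119, 86), (138, 120, 86), (138, 119, 86), (137, 118, 85), (137, 118, 85), (136, 118, 85), (137, 118, 86), (136, 118, 85), (137, 117, 85), (136, 117, 85), (136, 117, 85), (136, 117, 85), (136, 117, 84), (136, 116, 84), (131, 114, 83), (50, 72, 58), (40, 68, 55), (41, 68, 56), (37, 46, 44), (36, 38, 40), (42, 44, 45), (80, 82, 87), (88, 90, 95), (89, 91, 96), (90, 92, 97)]
296 [(147, 127, 92), (146, 125, 91), (146, 125, 90), (146, 126, 90), (146, 125, 90), (145, 125, 90), (146, 126, 91), (145, 125, 90), (146, 126, 91), (145, 125, 90), (145, 125, 90), (144, 125, 89), (145, 125, 90), (144, 124, 90), (140, 122, 88), (50, 69, 56), (40, 68, 57)
[... 986 characters left out ...]
2, (142, 141, 134)), (334, (142, 140, 134))]
row 196 [(222, (230, 217, 155)), (224, (229, 219, 158)), (226, (229, 221, 160)), (228, (230, 223, 164)), (230, (218, 209, 148)), (232, (178, 155, 111)), (234, (166, 144, 103)), (236, (157, 134, 96)), (238, (130, 112, 80)), (240, (126, 110, 80)), (242, (52, 53, 52)), (314, (61, 65, 68)), (316, (55, 58, 61)), (318, (88, 64, 45)), (320, (112, 76, 45)), (322, (113, 77, 46)), (324, (105, 77, 55)), (326, (141, 139, 132)), (328, (147, 146, 139)), (330, (148, 147, 140)), (332, (147, 146, 138)), (334, (143, 143, 135))]
block bot far [278.9, 175.0] pad far at z.043 x=.043 [278.9, 167.4] x=.048 [278.9, 160.7]
sides y+-25 bot [312.8, 228.9] pad [311.9, 221.9]
```

```bash
python3 - <<'E'
from h import *
w=cams.read_camera("wrist");pos,th,M=pose();print(pos)
im=w["pixels"].astype(int)
for r in(171,172,173):
    g=(im[r,:,1]-im[r,:,0]>12);u=np.nonzero(g)[0];u=u[(u>220)&(u<340)];print(r,u.min(),u.max(),len(u))
print([proj(w,list((pos+M@np.array([.041,y,0]))[:2])+[.043]) for y in(-.026,.026)])
E
```

```text
[ 0.53990837 -0.17089337  0.10263043]
171 247 314 68
172 247 314 68
173 247 314 68
[[np.float64(244.41257043483506), np.float64(170.19124306440776)], [np.float64(313.48752002461225), np.float64(170.2153003646061)]]
```

Felt spans columns 247–314 against the block's 241–317, so a 1 mm shift in y is needed. Lowering.

>>> step_arm(deltas=[{"offset":[0,0.1,0.4],"roll":0},{"offset":[0,0,0.4],"roll":0},{"offset":[0,0,0.3],"roll":0},{"offset":[0,0,0.2],"roll":0},{"offset":[0,0,0.1],"roll":0},{"offset":[0,0,0],"roll":0}])

```text
t: 30.08
tool_pos: [0.5392, -0.1715, 0.0883]
orientation: [-3.127, 0.298, -0.0]
force: [-3.9, 2.8, 1.7]
opening: 0.0112
```

>>> step_arm(deltas=[{"offset":[0,0,0.05],"roll":0},{"offset":[0,0,0],"roll":0}])

```text
t: 30.32
tool_pos: [0.5393, -0.1716, 0.0883]
orientation: [3.127, -0.298, 0.001]
force: [-6.0, 3.6, 5.7]
opening: 0.0113
```

>>> step_arm(deltas=[{"offset":[0,0,0],"roll":0},{"offset":[0,0,0],"roll":0},{"offset":[0,0,0],"roll":0},{"offset":[0,0,-2],"roll":0},{"offset":[0,0,-5],"roll":0},{"offset":[0,0,-6],"roll":0},{"offset":[0,0,-4],"roll":0}], fingers=3)

```text
t: 31.2
tool_pos: [0.54, -0.172, 0.2624]
orientation: [3.126, -0.298, 0.008]
force: [0.6, 0.2, -0.6]
opening: 0.0297
```

```bash
python3 - <<'E'
from h import *
go([.55,.34,.26],.3,step=.055)
E
```

```text
go [0.55 0.34 0.26] th 0.3 n 10 [[np.float64(-0.9), np.float64(-5.0), np.float64(0.0), np.float64(-0.049)], [np.float64(-0.6), np.float64(-5.1), np.float64(0.0), np.float64(-0.049)], [np.float64(-0.4), np.float64(-5.1), np.float64(0.0), np.float64(-0.049)], [np.float64(-0.1), np.float64(-5.1), np.float64(0.0), np.float64(-0.049)], [np.float64(0.1), np.float64(-5.1), np.float64(0.0), np.float64(-0.049)], [np.float64(0.4), np.float64(-5.1), np.float64(0.0), np.float64(-0.049)], [np.float64(0.6), np.float64(-5.1), np.float64(0.0), np.float64(-0.049)], [np.float64(0.9), np.float64(-5.0), np.float64(0.0), np.float64(-0.049)], [np.float64(1.1), np.float64(-5.0), np.float64(0.0), np.float64(-0.049)], [np.float64(1.4), np.float64(-4.9), np.float64(0.0), np.float64(-0.049)]]
```

>>> step_arm(deltas=[{"offset":[-0.9,-5,0],"roll":-0.05},{"offset":[-0.6,-5.1,0],"roll":-0.05},{"offset":[-0.4,-5.1,0],"roll":-0.05},{"offset":[-0.1,-5.1,0],"roll":-0.05},{"offset":[0.1,-5.1,0],"roll":-0.05},{"offset":[0.4,-5.1,0],"roll":-0.05},{"offset":[0.6,-5.1,0],"roll":-0.05},{"offset":[0.9,-5,0],"roll":-0.05},{"offset":[1.1,-5,0],"roll":-0.05},{"offset":[1.4,-4.9,0],"roll":-0.05},{"offset":[0,0,0],"roll":0}], fingers=4.5)

```text
t: 32.58
tool_pos: [0.5458, 0.3426, 0.2581]
orientation: [-3.102, -0.492, -0.001]
force: [-0.6, -0.4, -0.4]
opening: 0.0451
```

```bash
python3 - <<'E'
from h import *
np.set_printoptions(precision=4,suppress=True)
pos,th,M=pose();print(pos,th)
w=cams.read_camera("wrist");save(w,"w8.png")
print([(round(r["score"],2),np.round(r["xy"]).astype(int).tolist(),at(w,r["xy"],0)[:2]) for r in cams.pinpoint(w,"weight_1")[:3]])
E
```

```text
[0.5458 0.3426 0.2581] 0.31444389422216745
[(0.73, [279, 161], array([0.568 , 0.3513]))]
```

View pics/w8.png

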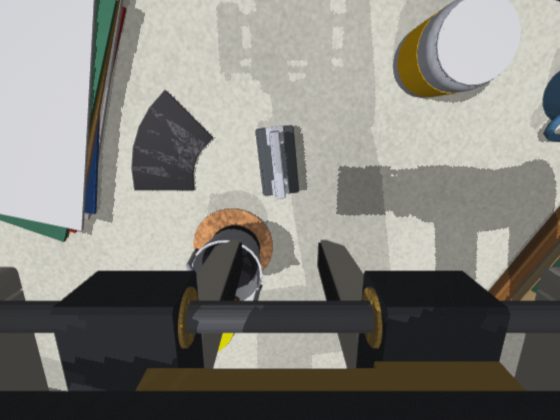

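The second weight is at (278,160), its bar from (274,131) to (281,195), with the pail on the cork mat nearby at (230,250).

```bash
python3 - <<'E'
from h import *
np.set_printoptions(precision=4,suppress=True)
w=cams.read_camera("wrist")
m,th=bar(w,(274.5,131),(281,196))
m=m[:2]-.005*np.array([np.cos(th),np.sin(th)]);print(m)
go([m[0],m[1],.044],th,step=.2)
E
```

```text
bar [0.5726 0.3497 0.068 ] 0.07694622011110663 0.4092479738427832
[0.568  0.3478]
go [0.568 0.348 0.044] th 0.409 n 2 [[np.float64(1.1), np.float64(-0.1), np.float64(10.7), np.float64(-0.05)], [np.float64(1.2), np.float64(-0.1), np.float64(10.7), np.float64(-0.05)]]
```

>>> step_arm(deltas=[{"offset":[1.1,-0.1,4.5],"roll":-0.05},{"offset":[1.2,-0.1,4.5],"roll":-0.05},{"offset":[0,0,4.5],"roll":0},{"offset":[0,0,4],"roll":0},{"offset":[0,0,2.5],"roll":0},{"offset":[0,0,1.4],"roll":0},{"offset":[0,0,0],"roll":0}])

```text
t: 33.6
tool_pos: [0.5675, 0.3475, 0.0428]
orientation: [3.076, 0.637, -0.002]
force: [-1.6, -0.3, 0.1]
opening: 0.0452
```

>>> step_arm(deltas=[{"offset":[0,0,0],"roll":0},{"offset":[0,0,0],"roll":0},{"offset":[0,0,0],"roll":0},{"offset":[0,0,0],"roll":0},{"offset":[0,0,0],"roll":0},{"offset":[0,0,0],"roll":0}], fingers=0, grip_force=55)

```text
t: 34.35
tool_pos: [0.5678, 0.3493, 0.0438]
orientation: [-3.075, -0.64, -0.001]
force: [-2.2, 3.9, 5.4]
opening: 0.0111
```

>>> step_arm(deltas=[{"offset":[0,0,-0.5],"roll":0},{"offset":[0,0,-2],"roll":0},{"offset":[0,0,-4],"roll":0},{"offset":[0,0,-4],"roll":0},{"offset":[0,0,-2.5],"roll":0},{"offset":[0,0,0],"roll":0}])

```text
t: 35.1
tool_pos: [0.5693, 0.3491, 0.1769]
orientation: [-3.075, -0.639, -0.009]
force: [0.8, 0.4, -7.4]
opening: 0.0115
```

```bash
cat > held.py <<'E'
from h import *
np.set_printoptions(precision=4,suppress=True,linewidth=200)
w=cams.read_camera("wrist");pos,th,M=pose();print(pos,th)
im=w["pixels"].astype(int)
for u in (250,262,279,296,308):print(u,im[160:216:2,u].sum(-1).tolist())
g=lambda x,y,h:[round(float(q),1) for q in proj(w,pos+M@np.array([x,y,-.0188+.062-h]))]
for d in(0,-.005):print(d,{n:g(x+d,0,h)[1] for n,x,h in(("bot",.045,0),("top",.045,.024),("legfoot",.04,.024),("legtop",.04,.068),)})
E
python3 held.py; python3 -c "
from h import *
go([.5516,-.078,.175],-.19,step=.04)"
```

```text
[0.5682 0.3486 0.1742] 0.409586362441586
250 [647, 649, 466, 130, 140, 208, 235, 251, 249, 247, 248, 250, 246, 247, 250, 247, 248, 248, 247, 246, 246, 245, 247, 247, 197, 148, 148, 150]
262 [652, 653, 464, 123, 197, 504, 538, 540, 544, 545, 549, 545, 531, 522, 529, 531, 527, 528, 530, 547, 534, 516, 436, 250, 242, 179, 150, 150]
279 [571, 575, 417, 124, 214, 508, 534, 537, 531, 318, 234, 235, 238, 240, 235, 257, 377, 491, 531, 535, 534, 535, 535, 535, 535, 533, 534, 535]
296 [576, 567, 392, 118, 157, 278, 289, 291, 294, 294, 245, 199, 195, 199, 197, 203, 204, 207, 193, 187, 184, 190, 240, 228, 199, 159, 205, 223]
308 [557, 562, 392, 114, 149, 217, 230, 237, 237, 237, 226, 151, 148, 152, 151, 149, 148, 148, 148, 147, 149, 147, 147, 144, 149, 148, 146, 146]
0 {'bot': 169.0, 'top': 174.4, 'legfoot': 182.3, 'legtop': 198.8}
-0.005 {'bot': 176.0, 'top': 182.3, 'legfoot': 190.0, 'legtop': 208.6}
go [ 0.552 -0.078  0.175] th -0.19 n 11 [[np.float64(-1.7), np.float64(3.5), np.float64(-0.0), np.float64(0.055)], [np.float64(-1.5), np.float64(3.6), np.float64(-0.0), np.float64(0.055)], [np.float64(-1.3), np.float64(3.7), np.float64(-0.0), np.float64(0.055)], [np.float64(-1.1), np.float64(3.7), np.float64(-0.0), np.float64(0.055)], [np.float64(-0.9), np.float64(3.8), np.float64(-0.0), np.float64(0.055)], [np.float64(-0.7), np.float64(3.8), np.float64(-0.0), np.float64(0.055)], [np.float64(-0.5), np.float64(3.9), np.float64(-0.0), np.float64(0.055)], [np.float64(-0.3), np.float64(3.9), np.float64(-0.0), np.float64(0.055)], [np.float64(-0.0), np.float64(3.9), np.float64(-0.0), np.float64(0.055)], [np.float64(0.2), np.float64(3.9), np.float64(-0.0), np.float64(0.055)], [np.float64(0.4), np.float64(3.9), np.float64(-0.0), np.float64(0.055)]]
```

>>> step_arm(deltas=[{"offset":[-0.9,1.7,0],"roll":0.055},{"offset":[-1.5,3.6,0],"roll":0.055},{"offset":[-1.3,3.7,0],"roll":0.055},{"offset":[-1.1,3.7,0],"roll":0.055},{"offset":[-0.9,3.8,0],"roll":0.055},{"offset":[-0.7,3.8,0],"roll":0.055},{"offset":[-0.5,3.9,0],"roll":0.055},{"offset":[-0.3,3.9,0],"roll":0.055},{"offset":[-0.1,3.9,0],"roll":0.055},{"offset":[0,3.9,0],"roll":0.055},{"offset":[0,3.5,0],"roll":0.05},{"offset":[0,0,0],"roll":0}])

```text
t: 36.65
tool_pos: [0.5415, -0.0586, 0.1711]
orientation: [3.126, -0.307, -0.006]
force: [0.2, 0.4, -6.7]
opening: 0.0115
```

```bash
python3 -c "
from h import *
print(pose()[:2]);go([.5482,-.0775,.105],-.19,step=.2)"
```

```text
(array([ 0.54150339, -0.05863286,  0.17109317]), np.float64(-0.19584693061987743))
go [ 0.548 -0.078  0.105] th -0.19 n 1 [np.float64(1.0), np.float64(1.7), np.float64(6.6), np.float64(-0.006)]
```

>>> step_arm(deltas=[{"offset":[0.5,0.9,0],"roll":-0.006},{"offset":[0.5,0.8,0],"roll":0},{"offset":[0,0,2],"roll":0},{"offset":[0,0,2],"roll":0},{"offset":[0,0,1.6],"roll":0},{"offset":[0,0,1],"roll":0},{"offset":[0,0,0],"roll":0},{"offset":[0,0,0],"roll":0}])

```text
t: 37.65
tool_pos: [0.5508, -0.0743, 0.1079]
orientation: [3.128, -0.289, 0.002]
force: [0.4, 0.7, -6.9]
opening: 0.0111
```

```bash
cat > e2.py <<'E'
from h import *
np.set_printoptions(precision=4,suppress=True,linewidth=200)
w=cams.read_camera("wrist");pos,th,M=pose();print(pos,th)
im=w["pixels"].astype(int)
G=(im[:,:,1]-im[:,:,0]>9)
for r in range(146,182,2):
    u=np.nonzero(G[r])[0];u=u[(u>225)&(u<335)];print(r,(u.min(),u.max(),len(u)) if len(u) else 0,end=" ")
print()
for u in (250,265,295,308):print(u,[tuple(map(int,v)) for v in im[146:182:2,u]])
for r in(184,):print("row",r,[(u,tuple(map(int,im[r,u]))) for u in list(range(226,250,2))+list(range(308,330,2))])
g=lambda x,y,z:[round(float(q),1) for q in proj(w,list((pos+M@np.array([x,y,0]))[:2])+[z])]
print("block bot far centred",g(.045,0,pos[2]-.0432),"+3",g(.048,0,pos[2]-.0432))
for x in(.045,.048,.051):print("pad far",x,g(x,-.026,.043),g(x,.026,.043))
E
python3 e2.py
```

```text
[ 0.551  -0.0744  0.1081] -0.1841288731122218
146 0 148 0 150 0 152 0 154 0 156 0 158 (np.int64(252), np.int64(301), 49) 160 (np.int64(251), np.int64(318), 68) 162 (np.int64(251), np.int64(318), 68) 164 (np.int64(252), np.int64(318), 67) 166 (np.int64(314), np.int64(318), 5) 168 (np.int64(316), np.int64(318), 3) 170 (np.int64(317), np.int64(318), 2) 172 (np.int64(318), np.int64(318), 1) 174 0 176 0 178 0 180 0 
250 [(227, 201, 144), (226, 201, 143), (226, 201, 143), (226, 201, 143), (226, 201, 144), (225, 200, 142), (221, 195, 138), (220, 195, 139), (220, 194, 139), (161, 141, 103), (43, 43, 44), (41, 43, 45), (49, 52, 54), (52, 55, 57), (53, 55, 58), (53, 55, 58), (53, 55, 58), (53, 55, 58)]
265 [(132, 114, 83), (131, 113, 82), (131, 113, 83), (135, 117, 85), (139, 120, 87), (136, 118, 86), (60, 78, 63), (42, 71, 60), (43, 71, 59), (39, 57, 50), (38, 39, 42), (54, 55, 58), (110, 112, 117), (113, 114, 120), (113, 115, 121), (114, 116, 122), (115, 116, 123), (115, 117, 123)]
295 [(133, 115, 83), (132, 114, 82), (132, 114, 82), (137, 118, 85), (142, 122, 88), (140, 122, 87), (71, 82, 6
[... 466 characters left out ...]
 (214, 213, 203)), (228, (215, 214, 204)), (230, (215, 214, 203)), (232, (214, 213, 201)), (234, (210, 209, 197)), (236, (206, 204, 194)), (238, (199, 198, 188)), (240, (70, 71, 70)), (242, (49, 51, 54)), (244, (53, 55, 58)), (246, (52, 54, 57)), (248, (52, 55, 58)), (308, (51, 54, 57)), (310, (52, 55, 58)), (312, (51, 55, 57)), (314, (52, 55, 57)), (316, (47, 49, 52)), (318, (115, 113, 86)), (320, (174, 149, 107)), (322, (171, 147, 106)), (324, (171, 147, 106)), (326, (146, 126, 91)), (328, (140, 120, 87))]
block bot far centred [278.9, 167.7] +3 [278.9, 163.4]
pad far 0.045 [245.1, 163.6] [313.0, 163.7]
pad far 0.048 [244.9, 159.7] [313.1, 159.7]
pad far 0.051 [244.8, 155.7] [313.2, 155.7]
```

>>> step_arm(deltas=[{"offset":[-0.1,0.2,0],"roll":0.006},{"offset":[0,0.2,0.4],"roll":0},{"offset":[0,0,0],"roll":0},{"offset":[0,0,0],"roll":0}])

```text
t: 38.2
tool_pos: [0.5484, -0.078, 0.103]
orientation: [-3.127, 0.298, 0.0]
force: [-0.4, -0.1, -6.6]
opening: 0.0118
```

```bash
python3 e2.py
```

```text
[ 0.5485 -0.078   0.1031] -0.1902721790536171
146 0 148 0 150 0 152 0 154 0 156 (np.int64(245), np.int64(251), 7) 158 (np.int64(245), np.int64(313), 69) 160 (np.int64(245), np.int64(313), 69) 162 (np.int64(245), np.int64(313), 69) 164 (np.int64(245), np.int64(313), 69) 166 0 168 0 170 0 172 0 174 0 176 0 178 0 180 0 
250 [(228, 205, 146), (229, 206, 146), (232, 211, 150), (232, 211, 151), (225, 200, 143), (114, 133, 104), (69, 121, 99), (69, 122, 100), (70, 121, 100), (56, 89, 76), (40, 43, 44), (40, 42, 44), (49, 52, 55), (51, 54, 57), (54, 56, 58), (54, 55, 58), (53, 55, 58), (53, 55, 58)]
265 [(140, 120, 87), (141, 120, 87), (140, 121, 88), (140, 121, 88), (139, 120, 87), (84, 89, 68), (43, 71, 59), (42, 71, 59), (43, 70, 59), (40, 58, 52), (39, 41, 42), (55, 57, 59), (110, 112, 117), (113, 115, 121), (113, 116, 122), (115, 117, 122), (114, 116, 122), (116, 118, 124)]
295 [(142, 122, 88), (142, 122, 88), (142, 122, 89), (141, 121, 88), (139, 120, 88), (84, 87, 67), (42, 71, 58), (43, 71, 59), (44, 71, 59), (40, 57, 51), (39, 41, 43), (59, 61, 64), (111, 114, 119), (113, 115, 121),
[... 349 characters left out ...]
226, (214, 212, 201)), (228, (212, 211, 200)), (230, (208, 206, 196)), (232, (206, 205, 195)), (234, (203, 200, 189)), (236, (155, 112, 72)), (238, (152, 104, 61)), (240, (61, 54, 51)), (242, (51, 53, 55)), (244, (53, 54, 58)), (246, (53, 55, 57)), (248, (53, 56, 58)), (308, (52, 54, 57)), (310, (52, 55, 58)), (312, (51, 54, 57)), (314, (51, 53, 56)), (316, (47, 50, 52)), (318, (156, 135, 97)), (320, (169, 145, 105)), (322, (140, 120, 87)), (324, (141, 121, 88)), (326, (143, 123, 89)), (328, (146, 126, 91))]
block bot far centred [278.8, 167.7] +3 [278.8, 163.4]
pad far 0.045 [244.3, 164.5] [313.6, 164.5]
pad far 0.048 [244.1, 160.5] [313.7, 160.5]
pad far 0.051 [244.0, 156.4] [313.8, 156.4]
```

>>> step_arm(deltas=[{"offset":[0.1,0,0.4],"roll":0},{"offset":[0,0,0.4],"roll":0},{"offset":[0,0,0.3],"roll":0},{"offset":[0,0,0.2],"roll":0},{"offset":[0,0,0.2],"roll":0},{"offset":[0,0,0],"roll":0}])

```text
t: 39.0
tool_pos: [0.5494, -0.0782, 0.088]
orientation: [-3.127, 0.298, 0.0]
force: [0.0, 0.1, -6.6]
opening: 0.0112
```

>>> step_arm(deltas=[{"offset":[0,0,0.1],"roll":0},{"offset":[0,0,0.05],"roll":0},{"offset":[0,0,0],"roll":0}])

```text
t: 39.38
tool_pos: [0.5496, -0.0782, 0.0868]
orientation: [-3.127, 0.298, -0.0]
force: [-0.5, 0.9, -4.6]
opening: 0.0114
```

>>> step_arm(deltas=[{"offset":[0,0,0.1],"roll":0},{"offset":[0,0,0],"roll":0}])

```text
t: 39.62
tool_pos: [0.5497, -0.0779, 0.0866]
orientation: [-3.127, 0.298, -0.0]
force: [-4.8, 2.1, 2.5]
opening: 0.0113
```

>>> step_arm(deltas=[{"offset":[0,0,0],"roll":0},{"offset":[0,0,0],"roll":0},{"offset":[0,0,0],"roll":0},{"offset":[0,0,-2],"roll":0},{"offset":[0,0,-5],"roll":0},{"offset":[0,0,-6],"roll":0},{"offset":[0,0,-6],"roll":0},{"offset":[0,0,0],"roll":0},{"offset":[0,0,0],"roll":0}], fingers=3)

```text
t: 40.75
tool_pos: [0.5497, -0.0783, 0.2766]
orientation: [3.127, -0.298, 0.002]
force: [0.0, -0.7, -0.5]
opening: 0.03
```

```bash
python3 - <<'E'
from h import *
np.set_printoptions(precision=4,suppress=True,linewidth=200)
print(pose()[:2])
w=cams.read_camera("wrist")
for k,z in(("weight_1",.043),("pin_a",.066),("hole_a",.043),("plate",.031)):
    print(k,[(round(r["score"],2),np.round(r["xy"]).astype(int).tolist(),at(w,r["xy"],z)[:2]) for r in cams.pinpoint(w,k)[:4]])
for n in("scene","side"):
    q=cams.read_camera(n)
    for k,z in(("weight_1",.043),("pail",.004),("plate",.031),("mug",0),("glue",0),("varnish",0),("brushes",0),("shard",0),("brayer",0)):
        print(n,k,[(round(r["score"],2),at(q,r["xy"],z)[:2].round(3).tolist()) for r in cams.pinpoint(q,k)[:4] if r["score"]>.3])
# coarse look at the plate region as classes: G felt, d dark, w light metal, . wood/other
im=w["pixels"].astype(int);C=np.array([.5427,-.1242]);x=np.array([np.cos(-.19),np.sin(-.19)]);y=np.array([-x[1],x[0]])
for a in np.arange(.054,-.056,-.003):
    s=""
    for b in np.arange(.078,-.079,-.003):
        P=C+a*x+b*y;u,v=np.round(proj(w,[*P,.0435])).astype(int)
        if not(0<=u<560 and 0<=v<420): s+=" ";continue
        c=im[v,u];s+="G" if c[1]-c[0]>9 else "." if c[0]-c[2]>20 else "d" if c.sum()<210 else "w"
    print(s)
E
```

```text
(array([ 0.5497, -0.0783,  0.2766]), np.float64(-0.19025049476538114))
weight_1 [(0.81, [347, 183], array([ 0.5305, -0.1678])), (0.79, [277, 179], array([ 0.5534, -0.0763])), (0.67, [467, 312], array([ 0.2979, -0.3207])), (0.39, [320, 184], array([ 0.536 , -0.1314]))]
pin_a [(0.91, [317, 110], array([ 0.63  , -0.1394])), (0.57, [314, 246], array([ 0.4588, -0.1081]))]
hole_a [(0.79, [312, 237], array([ 0.4616, -0.1086]))]
plate [(0.56, [310, 181], array([ 0.5395, -0.1201])), (0.38, [281, 180], array([ 0.5491, -0.0799]))]
scene weight_1 [(0.97, [0.567, -0.082]), (0.86, [0.543, -0.16]), (0.73, [0.312, -0.33])]
scene pail []
scene plate [(0.91, [0.551, -0.113])]
scene mug [(0.57, [0.767, 0.016]), (0.33, [0.492, -0.173])]
scene glue []
scene varnish [(0.65, [0.756, 0.215])]
scene brushes [(0.78, [0.584, -0.384])]
scene shard [(0.7, [0.539, 0.484])]
scene brayer [(0.83, [0.46, -0.506])]
side weight_1 [(0.88, [0.555, -0.082]), (0.75, [0.542, -0.16]), (0.69, [0.263, -0.399])]
side pail [(0.73, [0.433, 0.37])]
side plate [(0.84, [0.529, -0.129])]
side mug [(0.61, [0.775, 0.015]), (0.39, [0.58
[... 1522 characters left out ...]
.wwwwwwwwwwwwdddddw......wwwww...dwwwwwwwwwwwwwwwwdw
..wwwwwwwwwwwwddddd.......wwwww...dwwwwwwwwwwwwwwwwdw
..wwwwwwwwwwwwddddd.......wwwww..ddwwwwwwwwwwwwwwwwdw
..wwwwwwwwwwwwddddd.......wwwww..ddwwwwwwwwwwwwwwwwdw
..wwwwwwwwwwwwwdddd.......wwwww..ddwwwwwwwwwwwwwwwwdw
..wwwwwwwwwwwwwdddd.......wwwww..ddwwwwwwwwwwwwwwwwdw
..wwwwwwwwwwwwwdddd.......wwwww...dwwwwwwwwwwwwwwwwdw
..wwwwwwwwwwwwwdddw....wwwwwww....dwwwwwwwwwdwwwwwwww
..wwwwwwwwwwwwwwwww....wwwwwww....dwwwwwwwwwwwwwwwwww
..wwwwwwwwwwwwwwwww....wwwwwww....dwwwwwwwwwwwwwwwwww
..wwwwwwwwwwwwwwwww....wwwwwww.....wwwwwwwwwwwwwwwwww
.......wwwwwwww........wwwwwwww.........wwwwwwwwwwwww
........wwwww..........wwwwwwww.............wwwwww..w
```

Both weights sit square on the felt, and the bystanders read as before. Handing in.

```bash
python3 -c "
from plant import robot
print(robot.close_job())"
```

```text
the job is handed in; nothing more can be done
None
```

The job is done in the order asked and was handed in at about 41 s; no verdict was reported.

- **Pail:** I lifted it by its bail and stood it on the cork mat. A later close view showed it upright there, and at the end the side camera's network put it at (0.433, 0.370), against the mat's centre at (0.427, 0.375). The scene camera's network did not find it then.
- **Plate:** It went over both guide pins with no side force and lies flat, and a close view showed both pins through the holes.
- **Weights:** The two dark weights went down with light contact forces, one on each felt pad. My last check from image samples shows both blocks square on the felt, to within about 1–3 mm. The networks' positions put them 94 mm apart, which is the pad spacing.
- **Other things:** The mug, varnish, brushes, shard and brayer read within about 2 cm of their first positions, which is the networks' noise. The glue bottle was confirmed only from the side camera. I touched none of them.

**Disagreements:**
- My manual readings of the weights' bar centres were about 5–6 mm off (first weight) and 2–3 mm (second) along the handle. I corrected both before placing, using the block and felt edges.
- The scene and side cameras' final weight positions differ from the wrist camera's by up to about 15 mm. I relied on the wrist view.
- The picture allowance was used up before the second weight was placed, so the final check was numeric and not by eye.

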